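# Dispense the turned knobs through the right dial hole onto a holder board

### The job

Lay the four-socket board from the rack in the low frame with its sockets up. Turn the tipping dispenser's dial to the hole that lets the small wooden balls through but keeps the big ball in, only then tip the tube right over by its crank until every small ball has run out into the trough, and swing the tube back upright. Set every small ball, those from the tube and any lying in the small low tray, in a socket of the board (one each, any socket), leaving the big ball in the tube and the bench's other things where they are.

Things in the scene. Friction and masses are not known exactly. Their poses are not given: they have to be found in the camera images.
- trough (a point): Middle of the bottom line of the catch trough, 9 mm above the table, on the dispenser's fixed stand; its axes are the stand's (z up; the tube pours to -y; the pivot is 178 mm to +y). Trough 200 mm along x, 235 along y, walls 50 mm high (far -y one 65). Its floor is a shallow V (sides rise 9 degrees) with the bottom line along x: balls rest on or near it, centres about 29 mm up, often touching.
- hopper (a joint): Tipping of the clear square tube: 0 upright (mouth up), grows as it tips to the stand's -y, 1.57 level, stop at 2.36 (mouth 45 degrees below level). Stays where left (friction 0.4 N m). Tube about 62 mm wide inside, upright from 67 to 283 mm above the table between posts 208 mm high at x = -74 and +74 mm. It holds the balls, the big one lowest.
- pivot (a point): Point on the tipping axis in the middle of the tube, 190 mm above the table. The axis is the stand's x axis; tipping turns by the right-hand rule about +x.
- handle (a point): Middle of the crank's round wooden grip, 18 mm thick, 80 mm long along the stand's x, free at its -x (robot) end; 90 mm from the tipping axis, 153 mm to -x of the tube's middle. Upright it is on the +y side, 22 degrees above the pivot's level; as the tube tips it swings over the top in an arc to the -y side, at about the same height. It can be pinched from above all the way and turns in the grip.
- dial (a joint): Turning of the round wooden dial (184 mm across, 8 mm thick) on the tube's mouth, anticlockwise from above positive; stays where left (friction 0.12 N m). A hole lies exactly over the mouth at each of: 0 the smallest hole (26 mm), 1.3 the middle hole (49 mm), 2.6 the largest (68 mm, lets everything out). Within 0.1 will do. Stops at -0.05 and 2.75.
- dial_grip (a point): Centre of the dial's wooden grip bar, on the dial's axis, 48 mm to the stand's +y of the tube's middle. The bar is 60 mm long along this point's x axis, 16 mm thick along its y, and from 302 to 334 mm above the table while the tube is upright (dial's face at 292).
- board: Loose wooden holder board, 210 x 80 x 22 mm, about 0.28 kg, on its long edge in a fixed rack (slot 25 mm wide, floor 6 mm above the table, walls up to 36 mm; board's upper edge at 86 mm), sockets facing away from the robot. x axis: out of the face with the four sockets (the other face is plain); y along the 210 mm; z across the 80 mm. Origin: middle of the edge it stands on, mid-thickness.
- board_back (a point): Centre of the board's plain back face (11 mm behind, 40 mm up from the board's origin).
- socket0 (a point): Where the centre of a small ball is when it rests in socket 0 of the board: 8 mm out of the socket face, 40 mm up the board, -75 mm along its y. The sockets are 43 mm square, 12 mm deep, in a row 50 mm apart; a ball stands on the socket's floor.
- socket1 (a point): Where the centre of a small ball is when it rests in socket 1 of the board: 8 mm out of the socket face, 40 mm up the board, -25 mm along its y. The sockets are 43 mm square, 12 mm deep, in a row 50 mm apart; a ball stands on the socket's floor.
- socket2 (a point): Where the centre of a small ball is when it rests in socket 2 of the board: 8 mm out of the socket face, 40 mm up the board, 25 mm along its y. The sockets are 43 mm square, 12 mm deep, in a row 50 mm apart; a ball stands on the socket's floor.
- socket3 (a point): Where the centre of a small ball is when it rests in socket 3 of the board: 8 mm out of the socket face, 40 mm up the board, 75 mm along its y. The sockets are 43 mm square, 12 mm deep, in a row 50 mm apart; a ball stands on the socket's floor.
- pocket (a point): Middle of the floor of the fixed low frame's pocket, 4 mm above the table. The pocket is 90 mm along its x and 220 mm along its y, with lips 10 mm high and 14 mm wide; the board lies in it with a few mm of play, its 210 mm along y, either way round.
- ball0_center (a point): Centre of a small turned wooden ball, 40 mm across, 24 g, in the tube at the start. It rolls to a stop by itself on the flat.
- ball1_center (a point): Centre of a small turned wooden ball, 40 mm across, 24 g, in the tube at the start. It rolls to a stop by itself on the flat.
- ball2_center (a point): Centre of a small turned wooden ball, 40 mm across, 24 g, lying at the start, if present (one or both are), in a small low tray on the bench (66 x 160 mm, floor 4 mm thick, rim 16 mm high). It rolls to a stop by itself on the flat.
- ball3_center (a point): Centre of a small turned wooden ball, 40 mm across, 24 g, lying at the start, if present (one or both are), in a small low tray on the bench (66 x 160 mm, floor 4 mm thick, rim 16 mm high). It rolls to a stop by itself on the flat.
- bigball_center (a point): Centre of the big wooden ball, 56 mm across, 65 g, at the bottom of the tube.
- sander: Cork sanding block, 110 x 62 x 40 mm, lying; a bystander, origin under its middle.
- tape: Roll of paper tape, 96 mm across, 36 mm high, lying flat; a bystander.
- mallet: Hammer lying on the bench; a bystander.
- glue: White glue bottle, 64 mm across, 170 mm high, standing; a bystander.
- driver: Screwdriver lying on the bench; a bystander.
- square: Carpenter's try square lying flat, 100 x 190 mm; a bystander.
Things that resemble listed ones, but are neither listed nor needed, are in the scene too. Leave any turquoise look-alike of the board alone.

How it is judged:
On the way, in this order (a step that is already met when the one before it is completed fails the run):
1. with the tube upright, the dial is set to the middle hole (value of joint hopper below 0.25 rad and value of joint dial between 1.2 and 1.4 rad), for 0.2 s.
2. the tube is tipped right over and its small balls have left it (value of joint hopper above 1.7 rad and distance between each of ball0_center, ball1_center and pivot above 0.125 m), for 0.1 s.
3. the tube is back upright (value of joint hopper below 0.2 rad), for 0.2 s.
At the end, for the whole second after the job is handed in: The board lies flat in the pocket, sockets up (within 12 mm sideways of its middle, under 5 mm off its floor, 0.1 rad of level); every small ball present is in a socket (centre within 9 mm of its point); the tube is upright (within 0.2 rad) with the big ball inside; all is at rest (horizontal distance between board_back and pocket below 0.012 m and z of board_back in the frame of pocket below 0.005 m and angle between board's own x axis and vertical below 0.1 rad and (distance between ball0_center and socket0 below 0.009 m or distance between ball0_center and socket1 below 0.009 m or distance between ball0_center and socket2 below 0.009 m or distance between ball0_center and socket3 below 0.009 m) and (distance between ball1_center and socket0 below 0.009 m or distance between ball1_center and socket1 below 0.009 m or distance between ball1_center and socket2 below 0.009 m or distance between ball1_center and socket3 below 0.009 m) and (distance between ball2_center and socket0 below 0.009 m or distance between ball2_center and socket1 below 0.009 m or distance between ball2_center and socket2 below 0.009 m or distance between ball2_center and socket3 below 0.009 m) and (distance between ball3_center and socket0 below 0.009 m or distance between ball3_center and socket1 below 0.009 m or distance between ball3_center and socket2 below 0.009 m or distance between ball3_center and socket3 below 0.009 m) and value of joint hopper below 0.2 rad and distance between bigball_center and pivot below 0.125 m and linear speed of each of ball0, ball1, ball2, ball3, board below 0.03 m/s); the robot touches nothing.
It fails at once if the tube is tipped with the dial not on the middle hole (value of joint hopper above 0.9 rad and (value of joint dial below 1.15 rad or value of joint dial above 1.45 rad)).
It fails at once if the big ball leaves the tube (distance between bigball_center and pivot above 0.16 m).
It fails at once if a bystander is pushed more than 4 cm (distance of any of sander, tape, mallet, glue, driver, square from where it was at the start of the episode above 0.04 m).
Of ball2, ball3 only 1 to 2 are there at a start; the rules pass over those that are not, and their reading is None.
At some moment in a run one of ball0, ball1, ball2, ball3 may be knocked a few centimetres aside while the robot is not near it.
It also fails if it takes over 210 s, if anything falls off the work surface, if the arm or the gripper's body presses on something with over 40 N, if the wrist force passes 120 N, or if a joint passes its speed limit or range.

### The arm

A 6-joint arm with a two-finger parallel gripper is mounted at the origin on the work surface. World frame = base frame: x ahead of the robot, y to its left, z up, the work surface at z = 0. Lengths are in m, angles in rad, forces in N, time in s.
With the tool pointing down it reaches from about 0.375 to 0.9 m from the base axis. Payload 3.1 kg.
Tool frame: the origin (TCP) lies on the centre line of the jaws, within the pads' length; the fingertips stand 14 mm ahead of it and the grasp point (between the pads) lies 5 mm behind it; z points along the fingers, y is the line along which they close (so a half turn about z gives the same grasp; the last joint's range is limited). The gripper opens to 87 mm and grips with 3 to 60 N. Pads are 19 mm wide; open, the fingers measure 117 mm over their backs; the gripper's body (75 mm by 190 mm) begins 51 mm behind the grasp point.
Start: joints at [1.117, 0.527, 1.433, -0, 1.181, -0.178], TCP at [0.17, 0.602, 0.237] pointing down, gripper open.
Joint ranges: [-3.08, 3.08], [-0.75, 2.2], [0.22, 2.44], [-1.43, 4.57], [0, 2.65], [-2.85, 2.85]. Speed limits (rad/s): [2.79, 2.79, 3.14, 3.14, 3.14, 3.14].

### API

Orientations are given as a rotation vector (axis times angle).
In Python, from plant import robot, vision gives the robot as it stands. The module is installed in compiled form; this text tells all that it offers.
- The arm moves only by the tool drive_tool, never from a script. Its argument "moves" is one flat list of numbers, 7 for each row, row after row: the shift along the world's x, y, z in cm, then the turn, a rotation vector about the world's x, y, z in rad, then the opening, from -1 (shut) to 1 (fully open), so that 0 is half open. In form: [tx, ty, tz, wx, wy, wz, gripper, tx, ty, tz, wx, wy, wz, gripper, ...]. A call has 1 to 12 rows; each row shifts and turns the commanded pose from where the row before left it; what a row does not reach is not made up. A row lasts 1/12 s, in which the tool goes at most 41.7 mm and 7.16 degrees, less where a joint would pass 70% of its speed; a pose out of reach is approached as far as the arm can. A call with a gripper value outside its range is refused whole. The fingers move at their own pace and stop on an object; "force" is the grip in N (left out, the last holds). Time passes only in rows, so rows that do not move let the fingers close. It gives the time, the measured TCP pose, the force, the opening and the grip force at its end, in the units of the state.
- robot.observe(): the state, without advancing time (a new reading comes with each control period).
- vision.grab_frame(name): name is "scene" or "top"; returns (picture, depth): 384x512x3 uint8, red, green, blue; 384x512 float32, m along the optical axis (not along the pixel's ray), 0 where there is no reading.
- vision.get_calibration(name): a dict with "fx", "fy", "cx", "cy" (pixels), "rvec" (rotation vector, rad) and "tvec" (3), from world to camera coordinates, as OpenCV has them. Camera axes: x right, y down, z forward; pixel columns grow to the right and rows downward; lengths in m; the calibration is good to about 2 mm. A picture is of the moment at which its call begins. get_calibration takes no time and is no camera call.
- robot.close_job(): hands the job in; it is judged then, once.
The state is a dict: "time_s": time; "joints": joint angles; "joint_velocities": joint speeds; "effort": joint torques, N m; "tool_pos": TCP position; "eef_rot": TCP orientation; "wrist_force": force on the tool from outside, world axes, zero at the start; "ft_torque": the same for the moment, N m; "grip_width": finger opening in m; "grasp_force": force on a finger pad.
Only numpy, scipy, OpenCV 4.12 (cv2) and the standard library are available. Lean on these libraries where they do the work, as an engineer would, in place of code of your own. Each camera call takes 0.05 s, during which the arm holds its last target. There are 200 camera calls.

## Working session

There is one attempt and no reset: what is moved stays moved. The work goes in short steps, Python scripts to look and compute and a tool call to move; the robot and the scene stay as the last step left them, time stands still between calls to the robot, and variables do not carry over. Pictures are saved under pics/ and viewed, at most 14 in all, crops included, and the job is handed in when it is done.

Besides the shell and the picture viewer there is one more tool, called as a command line: name --argument value ..., lists and objects as JSON in quotes. drive_tool: Moves the arm, as the interface text tells. Its arguments: {"type":"object","properties":{"moves":{"type":"array","items":{"type":"number"}},"force":{"type":"number"}},"required":["moves"]}

```bash
mkdir -p pics
cat > h.py <<'E'
import numpy as np, cv2
from plant import robot, vision
def grab(n,save=None):
    im,d=vision.grab_frame(n)
    if save: cv2.imwrite('pics/'+save,cv2.cvtColor(im,cv2.COLOR_RGB2BGR))
    np.savez('/tmp/%s.npz'%n,im=im,d=d); return im,d
def load(n):
    z=np.load('/tmp/%s.npz'%n); return z['im'],z['d']
def cal(n):
    c=vision.get_calibration(n); R=cv2.Rodrigues(np.array(c['rvec'],float))[0]; return c,R,np.array(c['tvec'],float).ravel()
def ray(n,u,v,z):
    c,R,t=cal(n); C=-R.T@t; r=R.T@np.array([(u-c['cx'])/c['fx'],(v-c['cy'])/c['fy'],1]); return C+r*(z-C[2])/r[2]
def cloud(n,d):
    c,R,t=cal(n); v,u=np.mgrid[:384,:512]
    P=np.stack([(u-c['cx'])/c['fx']*d,(v-c['cy'])/c['fy']*d,d],-1)
    W=(P-t)@R; W[d<=0]=np.nan; return W
def proj(n,p):
    c,R,t=cal(n); q=R@np.array(p)+t; return c['cx']+c['fx']*q[0]/q[2],c['cy']+c['fy']*q[1]/q[2]
E
python3 - <<'E'
from h import *
for n in('scene','top'):
    grab(n,n+'0.png'); c,R,t=cal(n); print(n,-R.T@t,c['fx'])
    im=cv2.imread('pics/'+n+'0.png'); cv2.imwrite('pics/'+n+'0.png',cv2.resize(im,(800,600)))
print(robot.observe())
E
```

```text
scene [ 1.24720484 -0.86168428  1.54727891] 479.9166668691969
top [ 0.26748536 -0.07962243  1.52657619] 417.24685511997683
{'time_s': 0.1, 'joints': array([ 1.11750790e+00,  5.28373034e-01,  1.43377734e+00, -1.79960548e-05,
        1.18139278e+00, -1.78504168e-01]), 'joint_velocities': array([-8.37894955e-04, -4.22900035e-03, -3.95635967e-04,  3.63061055e-04,
        2.12792298e-05, -8.15320574e-04]), 'effort': array([-7.94638145e-04, -4.40987813e+01, -1.77149910e+01,  6.34269719e-02,
        5.34182531e-02, -3.78372295e-05]), 'tool_pos': array([0.16928426, 0.60098001, 0.23566855]), 'eef_rot': array([-4.30181772e-01, -3.11140353e+00,  2.91980663e-03]), 'wrist_force': array([-0.25604976,  0.66988509, -0.05883766]), 'ft_torque': array([-0.00777146,  0.04873419, -0.01071532]), 'grasp_force': 0.0, 'grip_width': 0.08709354579772689}
```

View pics/scene0.png

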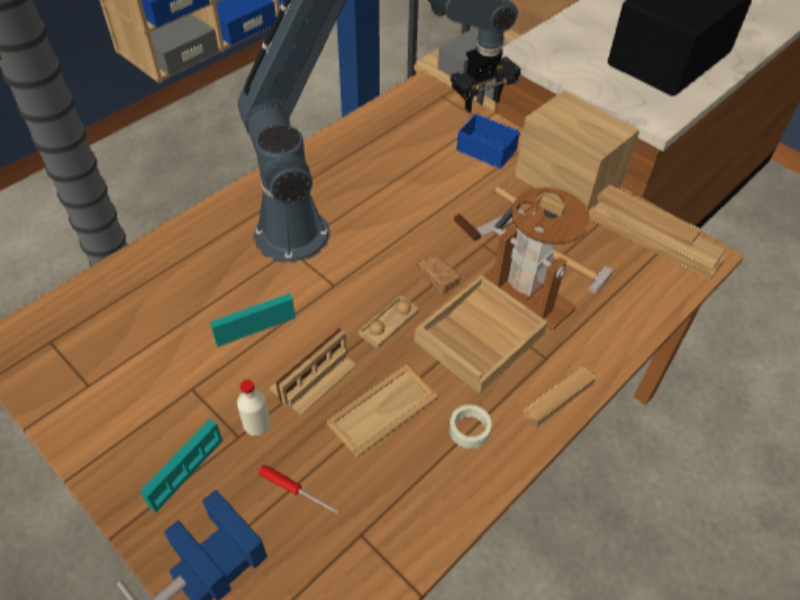

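View pics/top0.png

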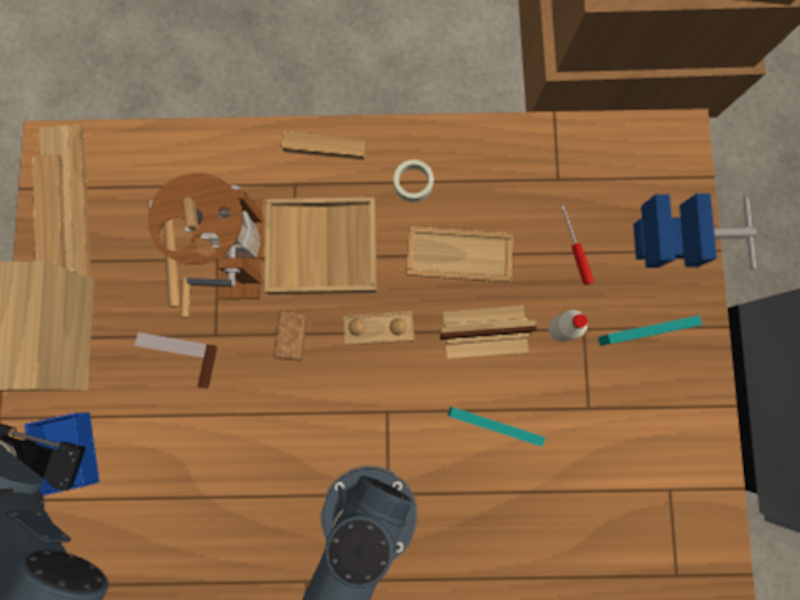

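The scene view (800x600) shows the candidates. For the board: wooden board in the rack (315,370), turquoise look-alikes (253,318) and (182,465); I take the wooden one. For the frame: low frame (382,410), against the trough (480,330) and tray (390,322). Other wood: planks (655,230) and (560,395). There are two balls in the tray, at top (357,326) and (397,326).

```bash
cat > m.py <<'E'
from h import *
im,d=load('top'); W=cloud('top',d); S=512/800
def box(x0,y0,x1,y1,zl,zh,name):
    w=W[int(y0*S):int(y1*S),int(x0*S):int(x1*S)].reshape(-1,3); w=w[(w[:,2]>zl)&(w[:,2]<zh)]
    if len(w)<4: print(name,len(w)); return
    r=cv2.minAreaRect((w[:,:2]*1000).astype(np.float32)); print(name,len(w),'c',np.round(r[0],0),'size',np.round(r[1],0),'ang',round(r[2],1),'z',np.round(np.percentile(w[:,2],[5,50,95]),3))
box(430,295,545,370,.07,.1,'board'); box(430,295,545,370,.025,.042,'rackwall')
box(400,215,525,290,.010,.03,'frame'); box(255,190,385,300,.045,.08,'trough')
box(335,300,425,350,.03,.06,'balls'); box(335,300,425,350,.011,.02,'tray')
box(130,160,280,300,.31,.35,'dialgrip'); box(130,160,280,280,.28,.305,'dial')
box(130,260,235,325,.19,.26,'handle'); box(215,250,280,310,.19,.22,'post')
for k,(x,y) in {'b2':(357,326),'b3':(397,326)}.items(): print(k,ray('top',x*S,y*S,.024))
c=im[100:210,85:345][:, :170]; d1=cv2.resize(c,None,fx=4,fy=4,interpolation=cv2.INTER_CUBIC)
s,_=load('scene'); 
a=s[195:270,165:290]; b=s[110:220,265:390]
out=np.hstack([cv2.resize(a,(400,240),interpolation=2),cv2.resize(b,(400,352),interpolation=2)[:240]])
cv2.imwrite('pics/crop1.png',cv2.cvtColor(np.vstack([out,cv2.resize(im[195:235,270:400],(800,246),interpolation=2)]),4))
cv2.imwrite('pics/crop2.png',cv2.cvtColor(cv2.resize(im[100:215,85:255],(800,541),interpolation=2),4))
E
python3 m.py
```

```text
board 407 c [ 409. -277.] size [ 23. 210.] ang 3.4 z [0.079 0.086 0.091]
rackwall 268 c [ 409. -272.] size [ 46. 201.] ang 3.7 z [0.028 0.036 0.041]
frame 700 c [ 589. -237.] size [274. 130.] ang 84.6 z [0.011 0.014 0.019]
trough 774 c [616. 114.] size [223. 279.] ang 0.2 z [0.046 0.052 0.073]
balls 166 c [423. -26.] size [130.  37.] ang 89.0 z [0.032 0.038 0.045]
tray 137 c [421. -30.] size [ 68. 160.] ang 2.6 z [0.012 0.015 0.019]
dialgrip 144 c [615. 317.] size [59. 17.] ang 9.4 z [0.314 0.332 0.338]
dial 2097 c [616. 318.] size [185. 180.] ang 44.3 z [0.287 0.292 0.296]
handle 381 c [497. 317.] size [ 67. 151.] ang 40.2 z [0.196 0.22  0.235]
post 242 c [531. 271.] size [49. 83.] ang 77.7 z [0.193 0.204 0.211]
b2 [0.42645417 0.01970632 0.024     ]
b3 [ 0.42491575 -0.07285133  0.024     ]
```

View pics/crop1.png

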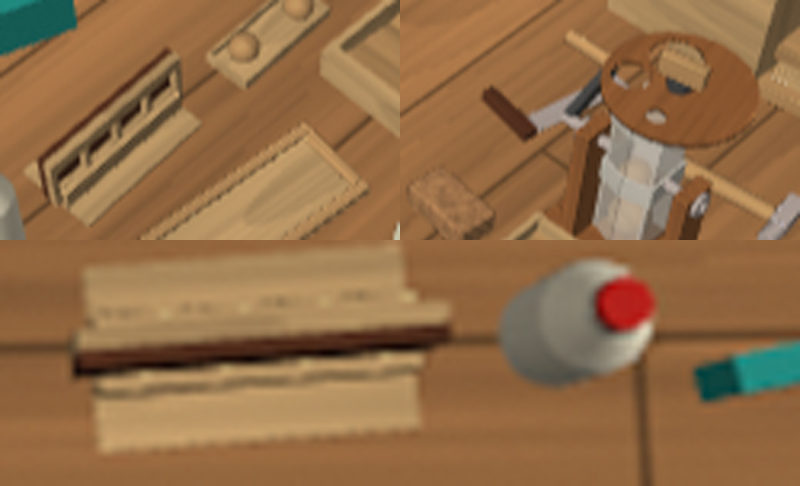

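View pics/crop2.png

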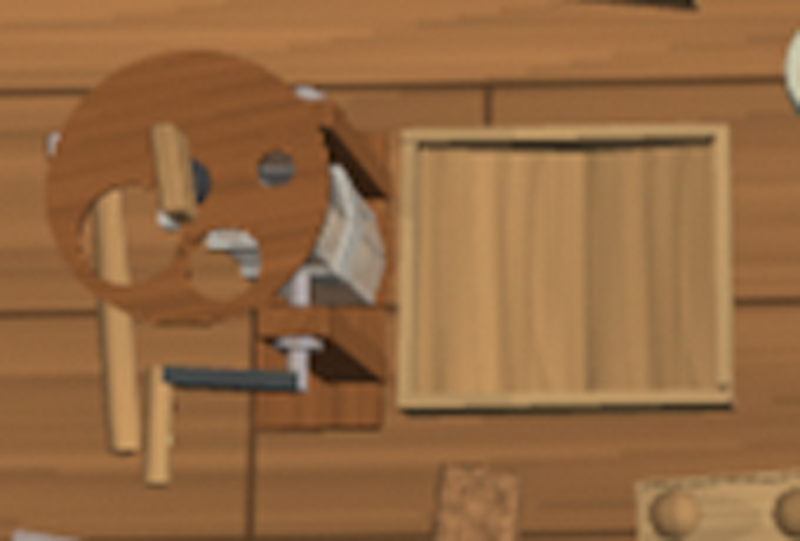

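Crop 1 shows the sockets facing away from the robot on the wooden racked board, whose back is dark. Crop 2 shows the small hole (275,168) over the mouth, the middle hole (225,260), the large one (130,235) and the crank grip (158,430).

```bash
cat > m2.py <<'E'
from h import *
im,d=load('top'); W=cloud('top',d); k=170/800
for n,u,v,z in [('small',275,168,.292),('mid',225,260,.292),('large',130,235,.292),('grip_ends',158,370,.233),('',158,485,.233),('bar',165,125,.334),('',185,215,.334)]:
    print(n,np.round(ray('top',85+u*k,100+v*k,z),3))
S=512/800
w=W[int(205*S):int(295*S),int(395*S):int(530*S)]
m=((w[...,2]>.0095)&(w[...,2]<.02)).astype(np.uint8)
n,l,st,_=cv2.connectedComponentsWithStats(m); i=1+np.argmax(st[1:,4]); p=w[l==i][:,:2]*1000
for q in (0,): r=cv2.minAreaRect(p.astype(np.float32)); print('frame',r,len(p))
c=p.mean(0); print('mean',c, 'pca', np.linalg.eigh(np.cov(p.T)))
print('pct', np.percentile(p,[2,98],axis=0))
# trough floor z vs y
f=W[int(205*S):int(285*S),int(270*S):int(370*S)].reshape(-1,3); f=f[f[:,2]<.04]
for y in np.arange(.02,.23,.02):
    s=f[abs(f[:,1]-y)<.01]; print(round(y,2),np.round(np.median(s[:,2]),4) if len(s) else None,end=' ')
# trough walls
f=W[int(185*S):int(305*S),int(250*S):int(392*S)].reshape(-1,3); f=f[(f[:,2]>.045)&(f[:,2]<.075)]; print('\ntr',np.percentile(f,[1,99],axis=0))
h=W.reshape(-1,3); h=h[(abs(h[:,0]-.463)<.045)&(abs(h[:,1]-.353)<.03)&(h[:,2]>.2)]; print('handle',len(h),np.percentile(h,[3,50,97],axis=0))
for y in(-.35,-.31,-.277,-.24,-.20):
    b=W.reshape(-1,3); b=b[(b[:,2]>.08)&(b[:,2]<.092)&(abs(b[:,1]-y)<.01)&(abs(b[:,0]-.409)<.05)]; print(y,b[:,0].mean(),b[:,0].min(),b[:,0].max())
E
python3 m2.py
```

```text
small [0.626 0.261 0.292]
mid [0.566 0.292 0.292]
large [0.583 0.354 0.292]
grip_ends [0.505 0.352 0.233]
 [0.428 0.349 0.233]
bar [0.643 0.319 0.334]
 [0.585 0.305 0.334]
frame ((594.4411010742188, -224.48043823242188), (248.06883239746094, 120.21693420410156), 85.00596618652344) 620
mean [ 594.01477752 -223.54147456] pca EighResult(eigenvalues=array([2150.21797132, 7411.79479097]), eigenvectors=array([[-0.99602129,  0.0891156 ],
       [ 0.0891156 ,  0.99602129]]))
pct [[ 531.46692291 -346.88766365]
 [ 659.04404545 -100.9021618 ]]
0.02 0.021 0.04 0.0176 0.06 0.0149 0.08 0.011 0.1 0.0111 0.12 0.0136 0.14 0.0177 0.16 0.0201 0.18 0.0238 0.2 0.0267 0.22 0.029 
tr [[ 0.50639794 -0.02509933  0.0452433 ]
 [ 0.72614435  0.25959684  0.07355248]]
handle 185 [[0.42993733 0.32720126 0.21861224]
 [0.4753027  0.34857158 0.23003867]
 [0.50721124 0.3598639  0.23622391]]
-0.35 0.41321052259277696 0.4020114312992479 0.4233354210969516
-0.31 0.4110434007188926 0.3998743834194826 0.4208580034170906
-0.277 0.40865585300546264 0.3994763570923702 0.4206490777766615
-0.24 0.4068413080485922 0.3966610667565036 0.41819911880922506
-0.2 0.4043230284081008 0.39416543240740737 0.4149885863769012
```

drive_tool --moves '[4, -3, 2, 0, 0, 0.11, 0.2, 4, -3, 2, 0, 0, 0.11, 0.2, 4, -3, 2, 0, 0, 0.11, 0.2, 4, -3, 2, 0, 0, 0.11, 0.2, 4, -3, 2, 0, 0, 0, 0.2, 4, -3, 2, 0, 0, 0, 0.2, 4, -3, 2, 0, 0, 0, 0.2, 4, -3, 2, 0, 0, 0, 0.2, 4, -2, 0, 0, 0, 0, 0.2, 4, -1, 0, 0, 0, 0, 0.2, 4, -1, 0, 0, 0, 0, 0.2]' --force 20

```text
time_s: 1.02
tool_pos: [0.5358, 0.3758, 0.3607]
eef_rot: [-0.258, 3.131, 0.0]
wrist_force: [-0.1, 1.3, -0.7]
grip_width: 0.0521
grasp_force: 0.0
```

drive_tool --moves '[3.9, -2.9, 0, 0, 0, 0, 0.2, 4, -2.9, 0, 0, 0, 0, 0.2, 0, 0, 0, 0, 0, 0, 0.2, 0, 0, -2, 0, 0, 0, 0.2, 0, 0, -2, 0, 0, 0, 0.2, 0, 0, 0, 0, 0, 0, -1, 0, 0, 0, 0, 0, 0, -1, 0, 0, 0, 0, 0, 0, -1, 0, 0, 0, 0, 0, 0, -1, 0, 0, 0, 0, 0, 0, -1, 0, 0, 0, 0, 0, 0, -1]' --force 30

```text
time_s: 1.93
tool_pos: [0.603, 0.3212, 0.3215]
eef_rot: [-0.256, 3.13, -0.024]
wrist_force: [2.1, -20.2, 1.1]
grip_width: 0.0201
grasp_force: 10.3
```

drive_tool --moves '[0, 0, 0, 0, 0, 0.1, -1, 0, 0, 0, 0, 0, 0.1, -1, 0, 0, 0, 0, 0, 0.1, -1, 0, 0, 0, 0, 0, 0.1, -1, 0, 0, 0, 0, 0, 0.1, -1, 0, 0, 0, 0, 0, 0.1, -1, 0, 0, 0, 0, 0, 0.1, -1, 0, 0, 0, 0, 0, 0.1, -1, 0, 0, 0, 0, 0, 0.1, -1, 0, 0, 0, 0, 0, 0.1, -1, 0, 0, 0, 0, 0, 0.1, -1, 0, 0, 0, 0, 0, 0.045, -1]' --force 30

```text
time_s: 2.93
tool_pos: [0.6116, 0.3097, 0.3216]
eef_rot: [1.902, -2.492, 0.059]
wrist_force: [18.3, -37.1, -4.6]
grip_width: 0.0162
grasp_force: 30.3
```

drive_tool --moves '[0, 0, 0, 0, 0, 0, -1, 0, 0, 0, 0, 0, 0, -1, 0, 0, 0, 0, 0, 0, -1, 0, 0, 0, 0, 0, 0, -1]'

```text
time_s: 3.27
tool_pos: [0.6118, 0.3097, 0.3216]
eef_rot: [1.897, -2.496, 0.058]
wrist_force: [18.1, -37.0, -3.9]
grip_width: 0.0158
grasp_force: 30.2
```

drive_tool --moves '[0, 0, 0, 0, 0, 0, 0.2, 0, 0, 0, 0, 0, 0, 0.2, 0, 0, 0, 0, 0, 0, 0.2, 0, 0, 3, 0, 0, 0, 0.2, -1, 0, 4, 0, 0, 0, 0.2, -3, 1, 2, 0, 0, -0.1, 0.2, -4, 1, 0, 0, 0, -0.12, 0.2, -4, 1, 0, 0, 0, -0.12, 0.2, -4, 0, 0, 0, 0, -0.12, 0.2, -4, 0, 0, 0, 0, -0.12, 0.2, 0, 0, 0, 0, 0, -0.12, 0.2, 0, 0, 0, 0, 0, -0.12, 0.2]'

```text
time_s: 4.27
tool_pos: [0.3988, 0.3585, 0.4127]
eef_rot: [-0.757, 3.045, 0.002]
wrist_force: [0.9, 0.6, -0.5]
grip_width: 0.0522
grasp_force: 0.0
```

```bash
cat > m3.py <<'E'
from h import *
print(robot.observe()['tool_pos'])
im,d=grab('top'); W=cloud('top',d).reshape(-1,3)
def box(x0,x1,y0,y1,zl,zh,name):
    w=W[(W[:,0]>x0)&(W[:,0]<x1)&(W[:,1]>y0)&(W[:,1]<y1)&(W[:,2]>zl)&(W[:,2]<zh)]
    r=cv2.minAreaRect((w[:,:2]*1000).astype(np.float32)); print(name,len(w),'c',np.round(r[0],0),'size',np.round(r[1],0),'ang',round(r[2],1))
box(.56,.68,.26,.38,.312,.345,'bar'); box(.5,.72,.2,.43,.28,.305,'dial')
w=W[(W[:,0]>.5)&(W[:,0]<.72)&(W[:,1]>.2)&(W[:,1]<.43)&(W[:,2]>.27)&(W[:,2]<.305)]
print('dial plane', np.linalg.lstsq(np.c_[w[:,:2],np.ones(len(w))],w[:,2],rcond=None)[0])
h=W[(abs(W[:,0]-.455)<.03)&(abs(W[:,1]-.353)<.04)&(W[:,2]>.19)&(W[:,2]<.26)]; print('handle',len(h),np.percentile(h,[3,50,97],axis=0))
cv2.imwrite('pics/c3.png',cv2.cvtColor(cv2.resize(im[100:215,75:245],(800,541),interpolation=2),4))
E
python3 m3.py
```

```text
[0.39879387 0.35848409 0.41268345]
bar 136 c [615. 317.] size [61. 17.] ang 74.0
dial 2133 c [616. 318.] size [183. 184.] ang 28.1
dial plane [0.00840485 0.00480885 0.2848704 ]
handle 57 [[0.4282374  0.34464176 0.22141171]
 [0.46586003 0.34856279 0.22944171]
 [0.48300811 0.35860726 0.23553517]]
```

View pics/c3.png

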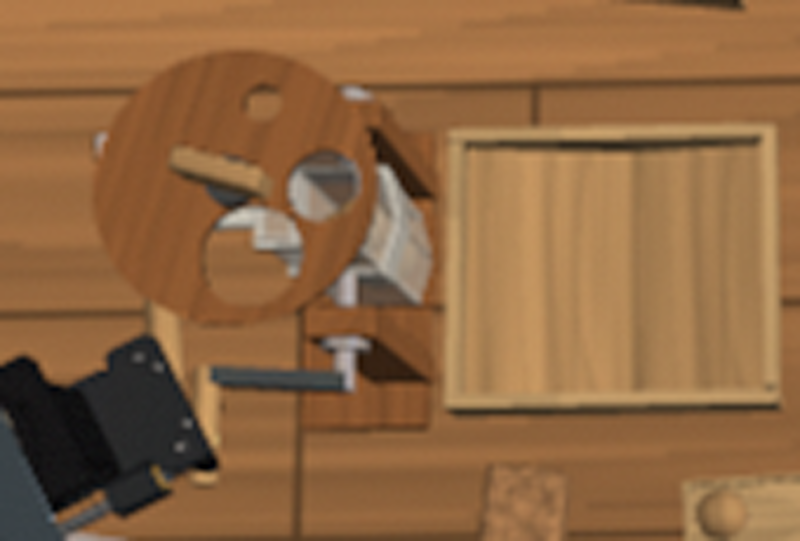

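The bar now reads 74°, so the dial is at about 1.28 with the middle hole over the mouth. Next is the crank grip at (0.465, 0.350, 0.224).

drive_tool --moves '[3, -0.4, 0, 0, 0, -0.12, 0.2, 2.9, -0.45, 0, 0, 0, -0.12, 0.2, 0, 0, -4, 0, 0, -0.12, 0.2, 0, 0, -4, 0, 0, -0.12, 0.2, 0, 0, -4, 0, 0, 0, 0.2, 0, 0, -4, 0, 0, 0, 0.2, 0, 0, -3.4, 0, 0, 0, 0.2, 0, 0, 0, 0, 0, 0, -1, 0, 0, 0, 0, 0, 0, -1, 0, 0, 0, 0, 0, 0, -1, 0, 0, 0, 0, 0, 0, -1, 0, 0, 0, 0, 0, 0, -1]' --force 15

```text
time_s: 5.32
tool_pos: [0.4625, 0.3515, 0.2195]
eef_rot: [-0.015, 3.135, 0.009]
wrist_force: [-0.5, 9.8, 0.3]
grip_width: 0.027
grasp_force: 5.0
```

Run:
```python
from h import *
o=robot.observe(); print(o['tool_pos'],o['grip_width'],o['grasp_force'],o['wrist_force'])
p=np.radians(22+np.linspace(0,130,19)); y=9*np.cos(p); z=9*np.sin(p)
print(np.round(np.c_[np.diff(y),np.diff(z)],1).tolist())
```

```text
[0.46247516 0.35148049 0.2194552 ] 0.026998911272368198 4.996728748083115 [-0.49365995  9.77140976  0.25451745]
[[-0.5, 1.0], [-0.6, 1.0], [-0.7, 0.9], [-0.8, 0.8], [-0.9, 0.7], [-1.0, 0.5], [-1.1, 0.4], [-1.1, 0.3], [-1.1, 0.1], [-1.1, -0.0], [-1.1, -0.2], [-1.1, -0.3], [-1.0, -0.4], [-1.0, -0.6], [-0.9, -0.7], [-0.8, -0.8], [-0.7, -0.9], [-0.6, -1.0]]
```

drive_tool --moves '[0, 0, 0, 0, 0, 0, -1, 0, 0, 0, 0, 0, 0, -1, 0, 0, 0, 0, 0, 0, -1, 0, -0.5, 1.0, 0, 0, 0, -1, 0, -0.6, 1.0, 0, 0, 0, -1, 0, -0.7, 0.9, 0, 0, 0, -1, 0, -0.8, 0.8, 0, 0, 0, -1, 0, -0.9, 0.7, 0, 0, 0, -1, 0, -1.0, 0.5, 0, 0, 0, -1, 0, -1.1, 0.4, 0, 0, 0, -1]'

```text
time_s: 6.15
tool_pos: [0.4628, 0.3009, 0.276]
eef_rot: [-0.015, 3.13, 0.029]
wrist_force: [-2.8, 13.5, 10.4]
grip_width: 0.0175
grasp_force: 15.0
```

drive_tool --moves '[0, -1.1, 0.3, 0, 0, 0, -1, 0, -1.1, 0.1, 0, 0, 0, -1, 0, -1.1, 0, 0, 0, 0, -1, 0, -1.1, -0.2, 0, 0, 0, -1, 0, -1.1, -0.3, 0, 0, 0, -1, 0, -1, -0.4, 0, 0, 0, -1, 0, -1, -0.6, 0, 0, 0, -1, 0, -0.9, -0.7, 0, 0, 0, -1, 0, -0.8, -0.8, 0, 0, 0, -1, 0, -0.7, -0.9, 0, 0, 0, -1, 0, -0.6, -1, 0, 0, 0, -1, 0, 0, 0, 0, 0, 0, -1]'

```text
time_s: 7.15
tool_pos: [0.4622, 0.1896, 0.2255]
eef_rot: [-0.013, 3.136, 0.007]
wrist_force: [2.4, 5.7, -8.2]
grip_width: 0.0176
grasp_force: 15.0
```

drive_tool --moves '[0, 0, 0, 0, 0, 0, -1, 0, 0, 0, 0, 0, 0, -1, 0, 0, 0, 0, 0, 0, -1, 0, 0, 0, 0, 0, 0, -1, 0, 0, 0, 0, 0, 0, -1, 0, 0, 0, 0, 0, 0, -1, 0, 0, 0, 0, 0, 0, -1, 0, 0, 0, 0, 0, 0, -1]'

```text
time_s: 7.82
tool_pos: [0.4621, 0.1896, 0.2255]
eef_rot: [-0.015, 3.137, 0.004]
wrist_force: [2.2, 4.9, -4.6]
grip_width: 0.0172
grasp_force: 15.0
```

Run:
```python
from h import *
im,d=grab('top'); s,_=grab('scene')
cv2.imwrite('pics/c4.png',cv2.cvtColor(np.hstack([cv2.resize(im[100:220,75:255],(440,293)),cv2.resize(s[90:260,240:400],(360,383))[:293]]),4))
```

```text
(no output)
```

View pics/c4.png

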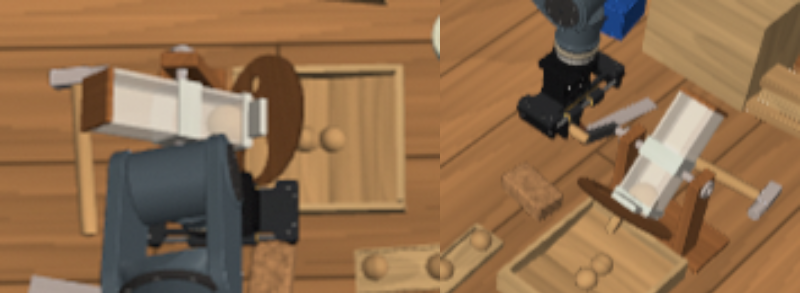

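Both small balls are in the trough (top crop 305,138 and 333,138), and the big ball is held in the tube. Now swinging the tube back.

drive_tool --moves '[0, 0.6, 1, 0, 0, 0, -1, 0, 0.7, 0.9, 0, 0, 0, -1, 0, 0.8, 0.8, 0, 0, 0, -1, 0, 0.9, 0.7, 0, 0, 0, -1, 0, 1, 0.6, 0, 0, 0, -1, 0, 1, 0.4, 0, 0, 0, -1, 0, 1.1, 0.3, 0, 0, 0, -1, 0, 1.1, 0.2, 0, 0, 0, -1, 0, 1.1, 0, 0, 0, 0, -1, 0, 1.1, -0.1, 0, 0, 0, -1, 0, 1.1, -0.3, 0, 0, 0, -1]'

```text
time_s: 8.83
tool_pos: [0.463, 0.2927, 0.2747]
eef_rot: [-0.017, 3.132, -0.002]
wrist_force: [-1.0, -3.9, 10.6]
grip_width: 0.0173
grasp_force: 15.0
```

drive_tool --moves '[0, 1.1, -0.4, 0, 0, 0, -1, 0, 1, -0.5, 0, 0, 0, -1, 0, 0.9, -0.7, 0, 0, 0, -1, 0, 0.8, -0.8, 0, 0, 0, -1, 0, 0.7, -0.9, 0, 0, 0, -1, 0, 0.6, -1, 0, 0, 0, -1, 0, 0.5, -1, 0, 0, 0, -1, 0, 0.1, -0.3, 0, 0, 0, -1, 0, 0, 0, 0, 0, 0, -1, 0, 0, 0, 0, 0, 0, -1]'

```text
time_s: 9.67
tool_pos: [0.4629, 0.3546, 0.2161]
eef_rot: [-0.016, 3.134, 0.014]
wrist_force: [1.0, 9.7, -0.9]
grip_width: 0.0165
grasp_force: 14.9
```

drive_tool --moves '[0, 0, 0, 0, 0, 0, 0.2, 0, 0, 0, 0, 0, 0, 0.2, 0, 0, 0, 0, 0, 0, 0.2, 0, 0, 4, 0, 0, 0, 0.2, 0, 0, 4, 0, 0, 0, 0.2, -1, -3, 4, 0, 0, 0, 0.2, -1, -4, 0, 0, 0, 0, 0.2, -1, -4, 0, 0, 0, 0, 0.2, -1, -4, 0, 0, 0, 0, 0.2, -1, -4, 0, 0, 0, 0, 0.2, 0, -4, 0, 0, 0, 0, 0.2, 0, -4, 0, 0, 0, 0, 0.2]'

```text
time_s: 10.67
tool_pos: [0.4106, 0.084, 0.3266]
eef_rot: [0.018, -3.142, 0.002]
wrist_force: [0.8, -0.0, -0.5]
grip_width: 0.0517
grasp_force: 0.0
```

```bash
sed -i '$d' m3.py; python3 m3.py
```

```text
[0.41064204 0.08403906 0.32662892]
bar 138 c [616. 312.] size [60. 17.] ang 74.7
dial 2277 c [616. 313.] size [183. 182.] ang 68.9
dial plane [0.009266   0.05781243 0.26918368]
handle 112 [[0.42838299 0.34314498 0.22530029]
 [0.45590972 0.34936245 0.23354392]
 [0.48339787 0.35925374 0.23954728]]
```

drive_tool --moves '[0, -3, -0.5, 0, 0, -0.12, 0.2, 0, -3, -0.5, 0, 0, -0.12, 0.2, 0, -3, -0.5, 0, 0, -0.12, 0.2, 0, -3, -0.5, 0, 0, -0.12, 0.2, 0, -3, -0.5, 0, 0, -0.12, 0.2, 0, -3, -0.5, 0, 0, -0.12, 0.2, 0, -3, -1, 0, 0, -0.12, 0.2, 0, -3, -1, 0, 0, -0.12, 0.2, 0, -3, -1, 0, 0, -0.12, 0.2, 0, -3, -1, 0, 0, -0.12, 0.2, 0, -3, -1, 0, 0, -0.12, 0.2, 0, -3, -1, 0, 0, -0.12, 0.2]'

```text
time_s: 11.72
tool_pos: [0.4117, -0.2756, 0.2359]
eef_rot: [-2.066, -2.366, 0.001]
wrist_force: [0.4, -0.1, 0.6]
grip_width: 0.0521
grasp_force: 0.0
```

drive_tool --moves '[-0.1, -0.1, -2, 0, 0, -0.07, 0.2, 0, 0, -2, 0, 0, 0, 0.2, 0, 0, -2, 0, 0, 0, 0.2, 0, 0, 0, 0, 0, 0, 0.2, 0, 0, 0, 0, 0, 0, 0.2]'

```text
time_s: 12.13
tool_pos: [0.4107, -0.2746, 0.1757]
eef_rot: [-2.139, -2.297, 0.0]
wrist_force: [-0.4, -0.2, 0.7]
grip_width: 0.0522
grasp_force: 0.0
```

drive_tool --moves '[-0.2, -0.2, -3, 0, 0, -0.01, 0.2, 0, 0, -3, 0, 0, 0, 0.2, 0, 0, -3, 0, 0, 0, 0.2, 0, 0, -1.7, 0, 0, 0, 0.2, 0, 0, 0, 0, 0, 0, 0.2, 0, 0, 0, 0, 0, 0, -1, 0, 0, 0, 0, 0, 0, -1, 0, 0, 0, 0, 0, 0, -1, 0, 0, 0, 0, 0, 0, -1, 0, 0, 0, 0, 0, 0, -1, 0, 0, 0, 0, 0, 0, -1, 0, 0, 0, 0, 0, 0, -1]' --force 40

```text
time_s: 13.13
tool_pos: [0.4097, -0.2774, 0.0699]
eef_rot: [2.152, 2.287, -0.0]
wrist_force: [-0.5, 0.7, 6.7]
grip_width: 0.0218
grasp_force: 39.8
```

drive_tool --moves '[0, 0, 0, 0, 0, 0, -1, 0, 0, 0, 0, 0, 0, -1, 0, 0, 2, 0, 0, 0, -1, 0, 0, 3, 0, 0, 0, -1, 0, 0, 4, 0, 0, 0, -1, 0, 0, 4, 0, 0, 0, -1, 0, 0, 3, 0, 0, 0, -1]'

```text
time_s: 13.72
tool_pos: [0.4094, -0.2771, 0.2314]
eef_rot: [2.152, 2.287, -0.0]
wrist_force: [0.9, -1.7, -2.5]
grip_width: 0.0216
grasp_force: 39.8
```

drive_tool --moves '[1.8, 0.5, 0, 0, 0, -0.075, -1, 1.8, 0.5, 0, 0, 0, -0.075, -1, 1.8, 0.5, 0, -0.0108, -0.121, 0, -1, 1.8, 0.5, 0, -0.0108, -0.121, 0, -1, 1.8, 0.5, 0, -0.0108, -0.121, 0, -1, 1.8, 0.5, 0, -0.0108, -0.121, 0, -1, 1.8, 0.5, 0, -0.0108, -0.121, 0, -1, 1.8, 0.5, 0, -0.0108, -0.121, 0, -1, 1.8, 0.6, 0, -0.0108, -0.121, 0, -1, 1.8, 0.7, 0, 0, 0, 0, -1, 0, 0, -4, 0, 0, 0, -1, 0, 0, -3, 0, 0, 0, -1]'

```text
time_s: 14.72
tool_pos: [0.5679, -0.2254, 0.1698]
eef_rot: [1.889, 1.762, 0.637]
wrist_force: [-0.0, 0.3, -2.8]
grip_width: 0.0218
grasp_force: 39.8
```

drive_tool --moves '[0, 0, 0, 0, 0, 0, -1, 0, 0, 0, 0, 0, 0, -1]'

```text
time_s: 14.88
tool_pos: [0.566, -0.2238, 0.1674]
eef_rot: [1.9, 1.764, 0.641]
wrist_force: [0.2, 0.1, -1.5]
grip_width: 0.0213
grasp_force: 39.8
```

Run:
```python
from h import *
from scipy.spatial.transform import Rotation as Ro
o=robot.observe(); R=Ro.from_rotvec(o['eef_rot']).as_matrix(); print(o['tool_pos'],R,o['joints'],o['wrist_force'])
s,_=grab('scene'); t,_=grab('top')
cv2.imwrite('pics/c5.png',cv2.cvtColor(np.hstack([cv2.resize(s[170:310,170:320],(420,392)),cv2.resize(t[130:220,250:340],(380,392))]),4))
```

```text
[ 0.56603703 -0.22379402  0.16739909] [[ 0.06634305  0.77963917  0.62270487]
 [ 0.99752922 -0.06627802 -0.02329545]
 [ 0.0231096   0.6227118  -0.78210994]] [-0.76788484  0.52893262  2.00321698  1.41077984  0.4347266  -1.96873754] [ 0.17225449  0.14011364 -1.53439822]
```

View pics/c5.png

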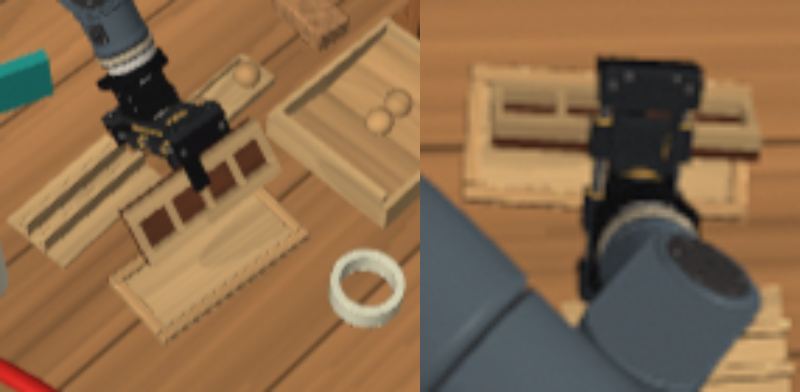

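```bash
cat > res.py <<'E'
from h import *
from scipy.spatial.transform import Rotation as Ro
import sys
def res(phi,pos):
    o=robot.observe(); R=Ro.from_rotvec(o['eef_rot'])
    e=np.array([.996,-.089,0]);u=np.array([.089,.996,0]);z=np.array([0,0,1.])
    t=np.sin(phi)*e-np.cos(phi)*z; T=Ro.from_matrix(np.c_[u,np.cross(t,u),t])
    print('rot',np.round((T*R.inv()).as_rotvec(),3),'shift cm',np.round((np.array(pos)-o['tool_pos'])*100,2),'F',o['wrist_force'],'j',np.round(o['joints'],2))
if __name__=='__main__': res(float(sys.argv[1]),[float(a) for a in sys.argv[2:5]])
E
python3 res.py .85 .5912 -.2238 .0575
```

```text
rot [-0.032 -0.17  -0.025] shift cm [  2.38   0.14 -11.29] F [-0.35466014  0.58886109 -1.37528667] j [-0.77  0.52  2.    1.41  0.43 -1.97]
```

drive_tool --moves '[0.4, 0, 0, -0.005, -0.028, -0.004, -1, 0.4, 0, 0, -0.005, -0.028, -0.004, -1, 0.4, 0, 0, -0.005, -0.028, -0.004, -1, 0.4, 0, 0, -0.005, -0.028, -0.004, -1, 0.4, 0, 0, -0.005, -0.028, -0.004, -1, 0.4, 0, 0, -0.006, -0.028, -0.004, -1, 0, 0, -1.5, 0, 0, 0, -1, 0, 0, -1.5, 0, 0, 0, -1, 0, 0, -1.5, 0, 0, 0, -1, 0, 0, -1.5, 0, 0, 0, -1, 0, 0, -1.5, 0, 0, 0, -1]'

```text
time_s: 15.9
tool_pos: [0.5923, -0.2262, 0.0964]
eef_rot: [1.779, 1.629, 0.736]
wrist_force: [-0.2, -0.8, -2.0]
grip_width: 0.0219
grasp_force: 39.8
```

```bash
python3 res.py .85 .5912 -.2238 .0575
```

```text
rot [ 0.002  0.    -0.001] shift cm [-0.11  0.24 -3.89] F [-0.16853565 -0.76238508 -1.9990666 ] j [-0.77  0.77  2.08  2.24  0.64 -2.84]
```

```bash
cat > ik.py <<'E'
from h import *
from scipy.spatial.transform import Rotation as Ro
o=robot.observe(); j=o['joints']; R=Ro.from_rotvec(o['eef_rot'])
F=Ro.from_euler('ZYZYZ',[j[0],j[1]+j[2],j[3],j[4],j[5]])
C=F.inv()*R; print('const',C.as_rotvec())
for S in (2.85,2.9,2.95,3.0,3.05):
  for lab,dr in (('same',[0,0,0]),('yaw-.1',[0,0,-.1]),('yaw+.1',[0,0,.1]),('tilt less .15',[.013,.149,0])):
    Q=(Ro.from_euler('ZY',[j[0],S]).inv()*Ro.from_rotvec(dr)*R*C.inv()).as_euler('ZYZ'); print(S,lab,np.round(Q,2))
E
python3 ik.py
```

```text
Traceback (most recent call last):
  File "ik.py", line 4, in <module>
    F=Ro.from_euler('ZYZYZ',[j[0],j[1]+j[2],j[3],j[4],j[5]])
  File "scipy/spatial/transform/_rotation.pyx", line 1413, in scipy.spatial.transform._rotation.Rotation.from_euler
ValueError: Expected axis specification to be a non-empty string of upto 3 characters, got ZYZYZ
```

```bash
sed -i "s/^F=.*/F=Ro.from_euler('ZY',[j[0],j[1]+j[2]])*Ro.from_euler('ZYZ',j[3:6])/" ik.py; python3 ik.py
```

```text
const [-2.46629547e-16 -8.01546027e-16  1.57079633e+00]
2.85 same [ 2.24  0.64 -2.84]
2.85 yaw-.1 [ 2.36  0.62 -2.87]
2.85 yaw+.1 [ 2.12  0.67 -2.81]
2.85 tilt less .15 [ 2.15  0.5  -2.76]
2.9 same [ 2.29  0.68 -2.9 ]
2.9 yaw-.1 [ 2.41  0.66 -2.93]
2.9 yaw+.1 [ 2.17  0.69 -2.88]
2.9 tilt less .15 [ 2.22  0.53 -2.84]
2.95 same [ 2.33  0.71 -2.96]
2.95 yaw-.1 [ 2.45  0.7  -2.98]
2.95 yaw+.1 [ 2.22  0.72 -2.94]
2.95 tilt less .15 [ 2.28  0.56 -2.92]
3.0 same [ 2.37  0.74 -3.01]
3.0 yaw-.1 [ 2.48  0.73 -3.03]
3.0 yaw+.1 [ 2.26  0.75 -3.  ]
3.0 tilt less .15 [ 2.34  0.6  -2.99]
3.05 same [ 2.41  0.78 -3.06]
3.05 yaw-.1 [ 2.52  0.77 -3.07]
3.05 yaw+.1 [ 2.3   0.79 -3.05]
3.05 tilt less .15 [ 2.39  0.63 -3.05]
```

j6 is near its limit in this wrist pose. I'll return the board to its rack and regrasp it with the tool half-turned, which brings j6 to about +0.2 at the placing.

drive_tool --moves '[0, 0, 2, 0, 0, 0, -1, 0, 0, 2, 0, 0, 0, -1, 0, 0, 2, 0, 0, 0, -1, -1, 0, 2, 0.005, 0.06, 0, -1, -1, 0, 2, 0.005, 0.06, 0, -1, -1.5, 0, 0, 0.0062, 0.07, 0, -1, -1.5, 0, 0, 0.0062, 0.07, 0, -1, -1.5, 0, 0, 0.0062, 0.07, 0, -1, -1.5, 0, 0, 0.0062, 0.07, 0, -1, -1.5, 0, 0, 0.0062, 0.07, 0, -1, -1.5, 0, 0, 0.0062, 0.07, 0, -1, -1.5, -1, 0, 0.0062, 0.07, 0, -1]'

```text
time_s: 16.9
tool_pos: [0.4893, -0.228, 0.1826]
eef_rot: [2.118, 1.946, 0.364]
wrist_force: [0.6, 0.6, -3.0]
grip_width: 0.0212
grasp_force: 39.8
```

drive_tool --moves '[-1, -1, 0, 0.007, 0.08, 0, -1, -1, -1, 0, 0.007, 0.08, 0, -1, -1, -1, 0, 0.007, 0.08, 0, -1, -1, -1, 0, 0, 0, 0.05, -1, -1, 0, 0, 0, 0, 0.05, -1, -1, 0, 0, 0, 0, 0.05, -1, 0, 0, 0, 0, 0, 0, -1]'

```text
time_s: 17.48
tool_pos: [0.4294, -0.2697, 0.1823]
eef_rot: [2.109, 2.241, 0.144]
wrist_force: [0.6, 1.3, -3.2]
grip_width: 0.0217
grasp_force: 39.8
```

```bash
cat > res2.py <<'E'
from h import *
from scipy.spatial.transform import Rotation as Ro
import sys
a=[float(x) for x in sys.argv[1:]]  # yaw deg of closing axis, x y z
o=robot.observe(); R=Ro.from_rotvec(o['eef_rot']); y=np.radians(a[0]); c,s=np.cos(y),np.sin(y)
Y=np.array([c,s,0]); Z=np.array([0,0,-1.]); T=Ro.from_matrix(np.c_[np.cross(Y,Z),Y,Z])
print('rot',np.round((T*R.inv()).as_rotvec(),3),'shift cm',np.round((np.array(a[1:4])-o['tool_pos'])*100,2),'F',np.round(o['wrist_force'],1),'j',np.round(o['joints'],2),'w',o['grip_width'])
E
python3 res2.py 3.5 .4095 -.2774 .150
```

```text
rot [-0.026  0.109  0.001] shift cm [-1.99 -0.77 -3.23] F [ 0.6  1.3 -3.2] j [-0.84  0.43  1.84  0.13  0.83 -0.99] w 0.021712847538579237
```

drive_tool --moves '[-0.5, -0.2, 0, -0.0065, 0.027, 0, -1, -0.5, -0.2, 0, -0.0065, 0.027, 0, -1, -0.5, -0.2, 0, -0.0065, 0.027, 0, -1, -0.5, -0.2, 0, -0.0065, 0.028, 0, -1, 0, 0, -1.5, 0, 0, 0, -1, 0, 0, -1.7, 0, 0, 0, -1, 0, 0, 0, 0, 0, 0, -1, 0, 0, 0, 0, 0, 0, -1]'

```text
time_s: 18.15
tool_pos: [0.411, -0.2773, 0.1491]
eef_rot: [-2.152, -2.287, -0.002]
wrist_force: [0.5, -0.4, -2.7]
grip_width: 0.0217
grasp_force: 39.8
```

```bash
python3 res2.py 3.5 .4097 -.2774 .070
```

```text
rot [-0.002  0.     0.001] shift cm [-0.13 -0.01 -7.91] F [ 0.5 -0.4 -2.7] j [-0.82  0.49  1.84  0.    0.81 -0.88] w 0.02172515615521014
```

drive_tool --moves '[-0.13, 0, -2, 0, 0, 0, -1, 0, 0, -2, 0, 0, 0, -1, 0, 0, -1.5, 0, 0, 0, -1, 0, 0, -1, 0, 0, 0, -1, 0, 0, -0.7, 0, 0, 0, -1, 0, 0, -0.5, 0, 0, 0, -1, 0, 0, 0, 0, 0, 0, -1]'

```text
time_s: 18.73
tool_pos: [0.4098, -0.2775, 0.0713]
eef_rot: [-2.151, -2.288, -0.003]
wrist_force: [1.1, 0.1, -1.8]
grip_width: 0.0218
grasp_force: 39.8
```

drive_tool --moves '[0, 0, -0.1, 0, 0, 0, 0.2, 0, 0, 0, 0, 0, 0, 0.2, 0, 0, 0, 0, 0, 0, 0.2, 0, 0, 3, 0, 0, 0, 0.2, 0, 0, 4, 0, 0, 0, 0.2, 0, 0, 0, 0, 0, -0.12, 0.2, 0, 0, 0, 0, 0, -0.12, 0.2, 0, 0, 0, 0, 0, -0.12, 0.2, 0, 0, 0, 0, 0, -0.12, 0.2, 0, 0, 0, 0, 0, -0.12, 0.2, 0, 0, 0, 0, 0, -0.12, 0.2, 0, 0, 0, 0, 0, -0.12, 0.2]'

```text
time_s: 19.73
tool_pos: [0.4099, -0.2775, 0.1412]
eef_rot: [2.901, 1.204, 0.005]
wrist_force: [-0.5, 0.3, 0.0]
grip_width: 0.0518
grasp_force: 0.0
```

drive_tool --moves '[0, 0, 0, 0, 0, -0.12, 0.2, 0, 0, 0, 0, 0, -0.12, 0.2, 0, 0, 0, 0, 0, -0.12, 0.2, 0, 0, 0, 0, 0, -0.12, 0.2, 0, 0, 0, 0, 0, -0.12, 0.2, 0, 0, 0, 0, 0, -0.12, 0.2, 0, 0, 0, 0, 0, -0.12, 0.2, 0, 0, 0, 0, 0, -0.12, 0.2, 0, 0, 0, 0, 0, -0.12, 0.2, 0, 0, 0, 0, 0, -0.12, 0.2, 0, 0, 0, 0, 0, -0.12, 0.2, 0, 0, 0, 0, 0, -0.12, 0.2]'

```text
time_s: 20.73
tool_pos: [0.4099, -0.2775, 0.1411]
eef_rot: [2.974, -1.007, 0.006]
wrist_force: [-1.0, -0.1, 0.7]
grip_width: 0.052
grasp_force: 0.0
```

drive_tool --moves '[0, 0, 0, 0, 0, -0.12, 0.2, 0, 0, 0, 0, 0, -0.12, 0.2, 0, 0, 0, 0, 0, -0.12, 0.2, 0, 0, 0, 0, 0, -0.12, 0.2, 0, 0, 0, 0, 0, -0.12, 0.2, 0, 0, 0, 0, 0, -0.12, 0.2, 0, 0, 0, 0, 0, -0.12, 0.2, 0, 0, 0, 0, 0, 0, 0.2]'

```text
time_s: 21.4
tool_pos: [0.4098, -0.2775, 0.1411]
eef_rot: [2.308, -2.128, 0.005]
wrist_force: [-0.7, -0.3, 0.9]
grip_width: 0.052
grasp_force: 0.0
```

```bash
python3 res2.py 183.5 .4095 -.2774 .070; sed 's/^box(.56.*/box(.36,.46,-.4,-.16,.075,.1,"board")/' m3.py | head -8 | python3 -
```

```text
rot [ 0.004  0.001 -0.02 ] shift cm [-0.03  0.01 -7.11] F [-0.7 -0.3  0.9] j [-0.82  0.5   1.85 -0.    0.79  2.24] w 0.05203066244589959
[ 0.40981803 -0.27750701  0.14107458]
board 0 c [0. 0.] size [0. 0.] ang 0.0
```

drive_tool --moves '[0, 0, -2.5, 0, 0, -0.02, 0.2, 0, 0, -2.5, 0, 0, 0, 0.2, 0, 0, -2.1, 0, 0, 0, 0.2, 0, 0, 0, 0, 0, 0, 0.2, 0, 0, 0, 0, 0, 0, -1, 0, 0, 0, 0, 0, 0, -1, 0, 0, 0, 0, 0, 0, -1, 0, 0, 0, 0, 0, 0, -1, 0, 0, 0, 0, 0, 0, -1, 0, 0, 0, 0, 0, 0, -1, 0, 0, 0, 0, 0, 0, -1, 0, 0, 0, 0, 0, 0, -1]' --force 40

```text
time_s: 22.45
tool_pos: [0.41, -0.2777, 0.0703]
eef_rot: [2.289, -2.148, 0.005]
wrist_force: [-0.2, 0.9, 6.5]
grip_width: 0.0215
grasp_force: 40.0
```

drive_tool --moves '[0, 0, 0, 0, 0, 0, -1, 0, 0, 2, 0, 0, 0, -1, 0, 0, 3, 0, 0, 0, -1, 0, 0, 3, 0, 0, 0, -1, 0, 0, 3, 0, 0, 0, -1, 2.5, 0.7, 0, 0, 0, -0.05, -1, 2.5, 0.7, 0, 0, 0, -0.05, -1, 2.5, 0.7, 0, 0, 0, -0.05, -1, 2, 0.7, 0, -0.005, -0.05, 0, -1, 1.5, 0.5, 0, -0.005, -0.05, 0, -1, 1, 0.5, 0, -0.005, -0.05, 0, -1, 1, 0.5, 0, -0.005, -0.05, 0, -1]'

```text
time_s: 23.45
tool_pos: [0.5398, -0.2333, 0.1786]
eef_rot: [-2.029, 2.211, -0.227]
wrist_force: [-0.3, 0.1, -3.4]
grip_width: 0.0219
grasp_force: 40.0
```

drive_tool --moves '[0.5, 0.2, 0, -0.005, -0.05, 0, -1, 0.5, 0.2, 0, -0.005, -0.05, 0, -1, 0.5, 0.2, 0, -0.005, -0.05, 0, -1, 0.5, 0.2, 0, -0.005, -0.05, 0, -1, 0.5, 0.2, 0, -0.005, -0.05, 0, -1, 0.5, 0, 0, -0.005, -0.05, 0, -1, 0.5, 0, 0, -0.005, -0.05, 0, -1, 0.5, 0, 0, -0.005, -0.05, 0, -1, 0, 0, 0, -0.005, -0.05, 0, -1, 0, 0, 0, -0.005, -0.05, 0, -1, 0, 0, 0, -0.005, -0.05, 0, -1, 0, 0, 0, -0.005, -0.05, 0, -1]'

```text
time_s: 24.45
tool_pos: [0.579, -0.2224, 0.1785]
eef_rot: [-1.71, 1.861, -0.755]
wrist_force: [0.8, 1.9, -3.1]
grip_width: 0.0215
grasp_force: 40.0
```

```bash
sed -i 's/T=Ro.from_matrix(np.c_\[u,np.cross(t,u),t\])/T=Ro.from_matrix(np.c_[-u,np.cross(t,-u),t])/' res.py; python3 res.py .85 .5912 -.2238 .0575
```

```text
rot [-0.    -0.086 -0.001] shift cm [  1.22  -0.14 -12.1 ] F [ 0.84770725  1.90786495 -3.0712643 ] j [-0.75  0.53  2.04  1.74  0.44  0.87]
```

drive_tool --moves '[0.4, -0.05, 0, 0, -0.03, 0, -1, 0.4, -0.05, 0, 0, -0.03, 0, -1, 0.4, -0.05, 0, 0, -0.026, 0, -1, 0, 0, -1.5, 0, 0, 0, -1, 0, 0, -1.5, 0, 0, 0, -1, 0, 0, -1.5, 0, 0, 0, -1, 0, 0, -1.5, 0, 0, 0, -1, 0, 0, -1.5, 0, 0, 0, -1, 0, 0, -1.5, 0, 0, 0, -1, 0, 0, 0, 0, 0, 0, -1]'

```text
time_s: 25.28
tool_pos: [0.5899, -0.2233, 0.085]
eef_rot: [-1.653, 1.809, -0.805]
wrist_force: [-0.6, -0.2, -3.2]
grip_width: 0.0212
grasp_force: 40.0
```

```bash
python3 res.py .85 .5912 -.2238 .0575
```

```text
rot [-0.005 -0.008 -0.001] shift cm [ 0.13 -0.05 -2.75] F [-0.55665657 -0.17714582 -3.18152735] j [-0.77  0.79  2.08  2.26  0.65  0.28]
```

drive_tool --moves '[0.1, 0, -1, -0.005, -0.008, 0, -1, 0, 0, -1, 0, 0, 0, -1, 0, 0, -0.6, 0, 0, 0, -1, 0, 0, 0, 0, 0, 0, -1]'

```text
time_s: 25.62
tool_pos: [0.5922, -0.2238, 0.0619]
eef_rot: [-1.649, 1.799, -0.822]
wrist_force: [0.5, -0.0, -3.3]
grip_width: 0.0215
grasp_force: 40.0
```

```bash
python3 res.py .85 .5912 -.2238 .0575
python3 - <<'E'
from h import *
s,_=grab('scene'); t,_=grab('top')
cv2.imwrite('pics/c6.png',cv2.cvtColor(np.hstack([cv2.resize(s[200:300,180:300],(470,392)),cv2.resize(t[130:200,250:340],(330,257)).repeat(1,0) if 0 else cv2.resize(t[130:220,250:340],(330,392))]),4))
E
```

```text
rot [ 0.002  0.005 -0.002] shift cm [-0.1  -0.   -0.44] F [ 0.54384694 -0.01903265 -3.27723791] j [-0.76  0.86  2.08  2.33  0.71  0.19]
```

View pics/c6.png

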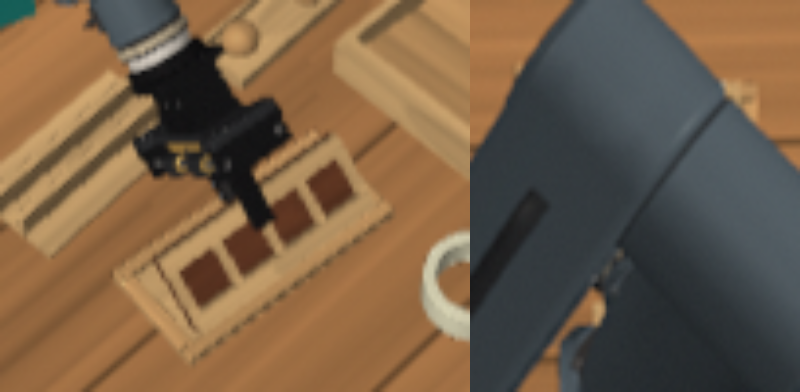

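drive_tool --moves '[0, 0, -0.4, 0, 0, 0, -1, 0, 0, 0, 0, 0, 0, -0.13, 0, 0, 0, 0, 0, 0, -0.13, 0, 0, 0, 0, 0, 0, -0.13, -0.5, 0.05, 0.4, 0, 0, 0, -0.13, -0.75, 0.07, 0.66, 0, 0, 0, -0.13, -0.75, 0.07, 0.66, 0, 0, 0, -0.13, -0.75, 0.07, 0.66, 0, 0, 0, -0.13, -0.75, 0.07, 0.66, 0, 0, 0, -0.13, -0.75, 0.07, 0.66, 0, 0, 0, -0.13, -0.75, 0.07, 0.66, 0, 0, 0, -0.13, 0, 0, 2, 0, 0, 0, -0.13]'

```text
time_s: 26.72
tool_pos: [0.5402, -0.2188, 0.1211]
eef_rot: [-1.648, 1.802, -0.818]
wrist_force: [0.7, 0.3, -1.0]
grip_width: 0.0378
grasp_force: 0.0
```

drive_tool --moves '[-1, 0, 3, 0.005, 0.06, 0, -0.13, -1, 0, 3, 0.005, 0.06, 0, -0.13, -1, 0, 3, 0.005, 0.06, 0, -0.13, -1, 0, 3, 0.005, 0.06, 0, -0.13, -1, 1, 1, 0.006, 0.07, 0, -0.13, -1, 1, 0, 0.006, 0.07, 0, -0.13, -1, 1, 0, 0.006, 0.07, 0, -0.13, -1, 1, 0, 0.006, 0.07, 0, -0.13, -1, 1, 0, 0.006, 0.07, 0, -0.13, -1, 1, 0, 0.006, 0.07, 0, -0.13, -1, 1, 0, 0.006, 0.07, 0, -0.13, -1, 1, 0, 0.006, 0.07, 0, -0.13]'

```text
time_s: 27.72
tool_pos: [0.455, -0.1404, 0.1985]
eef_rot: [-1.988, 2.159, -0.227]
wrist_force: [-0.3, 0.7, 0.1]
grip_width: 0.0377
grasp_force: 0.0
```

drive_tool --moves '[-0.5, 2, 0, 0, 0.05, 0.05, -0.13, -0.5, 2, 0, 0, 0, 0.05, -0.13, 0, 2, 0, 0, 0, 0.1, -0.13, 0, 2, 0, 0, 0, 0.1, -0.13, 0, 2, 0, 0, 0, 0.1, -0.13, 0, 2, 0, 0, 0, 0.1, -0.13, 0, 2, 0, 0, 0, 0.1, -0.13, 0, 2, 0, 0, 0, 0.1, -0.13, 0, 2, 0, 0, 0, 0.1, -0.13, 0, 2, 0, 0, 0, 0.1, -0.13, 0, 2, 0, 0, 0, 0.1, -0.13, 0, 2, 0, 0, 0, 0.1, -0.13]'

```text
time_s: 28.72
tool_pos: [0.4456, 0.0998, 0.1982]
eef_rot: [-2.827, 0.796, -0.021]
wrist_force: [-0.3, -0.7, 0.7]
grip_width: 0.0378
grasp_force: 0.0
```

```bash
python3 res2.py 270 .42 .05 .25
cat > bd.py <<'E'
from h import *
im,d=grab('top'); W=cloud('top',d)
m=(W[...,0]>.53)&(W[...,0]<.66)&(W[...,1]>-.35)&(W[...,1]<-.1)
hi=m&(W[...,2]>.021)&(W[...,2]<.035); w=W[hi]
r=cv2.minAreaRect((w[:,:2]*1000).astype(np.float32)); print('board top',len(w),r,'z',np.percentile(w[:,2],[5,50,95]))
print('plane',np.linalg.lstsq(np.c_[w[:,:2],np.ones(len(w))],w[:,2],rcond=None)[0])
dk=m&(im.astype(int).sum(-1)<230)&(W[...,2]>.005)&(W[...,2]<.02)
n,l,st,c=cv2.connectedComponentsWithStats(dk.astype(np.uint8))
for i in range(1,n):
    if st[i,4]>15: print('socket',st[i,4],np.round(ray('top',c[i][0],c[i][1],.014),4))
E
python3 bd.py
python3 - <<'E'
from h import *
s,_=grab('scene'); t,_=load('top')
cv2.imwrite('pics/c7.png',cv2.cvtColor(np.hstack([cv2.resize(s[190:310,180:330],(450,360)),cv2.resize(t[110:240,150:360][:,:],(350,217),).repeat(1,0) if 0 else cv2.copyMakeBorder(cv2.resize(t[110:240,165:360],(350,233)),0,127,0,0,0)]),4))
E
```

```text
rot [-0.208  0.015  0.547] shift cm [-2.56 -4.98  5.18] F [-0.3 -0.7  0.7] j [-0.16  0.34  1.96  0.28  0.83  1.77] w 0.03777835909199684
board top 703 ((587.9257202148438, -223.11770629882812), (244.4681396484375, 105.81270599365234), 89.01656341552734) z [0.02202047 0.02660233 0.03170498]
plane [ 0.00378057 -0.00020804  0.02431534]
socket 98 [ 0.6017 -0.147   0.014 ]
socket 104 [ 0.5981 -0.1975  0.014 ]
socket 95 [ 0.5934 -0.2475  0.014 ]
socket 102 [ 0.5889 -0.2977  0.014 ]
```

View pics/c7.png

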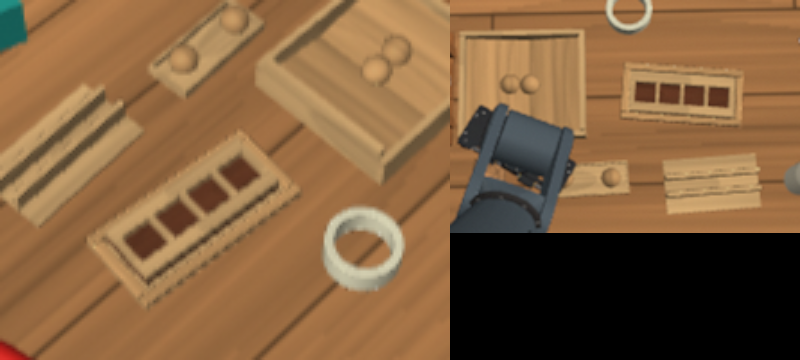

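The board lies flat in the frame, sockets up (c7 left half: sockets at 145,243 / 178,215 / 208,193 / 240,172). Two balls are in the tray and two are touching in the trough. Now locating the balls.

```bash
cat > balls.py <<'E'
from h import *
from scipy.optimize import least_squares
def fit(n,x,y,z,r=.028):
    d=load(n)[1]; w=cloud(n,d).reshape(-1,3); c=np.array([x,y,z])
    for _ in range(4):
        p=w[(np.linalg.norm(w-c,axis=1)<.026)&(w[:,2]>z-.004)]
        if len(p)<8: return None,len(p)
        c=least_squares(lambda q:np.linalg.norm(p-np.r_[q[:2],z],axis=1)-.02,c[:2],loss='soft_l1',f_scale=.002).x; c=np.r_[c,z]
    return np.round(c[:2],4),len(p)
if __name__=='__main__':
    for n in('scene','top'):
        d=load(n)[1]; w=cloud(n,d)
        for lab,(x0,x1,y0,y1,zl,zh,z) in {'tray':(.385,.46,-.12,.06,.036,.048,.024),'trough':(.52,.71,0,.2,.04,.052,.029)}.items():
            m=((w[...,0]>x0)&(w[...,0]<x1)&(w[...,1]>y0)&(w[...,1]<y1)&(w[...,2]>zl)&(w[...,2]<zh)).astype(np.uint8)
            k,l,st,_=cv2.connectedComponentsWithStats(m)
            for i in range(1,k):
                if st[i,4]>6: c=w[l==i].mean(0); print(n,lab,st[i,4],np.round(c,3),fit(n,c[0],c[1],z))
E
python3 balls.py
```

```text
scene tray 27 [0.428 0.02  0.04 ] (array([0.4235, 0.0238]), 66)
scene tray 25 [ 0.428 -0.076  0.04 ] (array([ 0.4235, -0.073 ]), 69)
scene trough 75 [0.619 0.11  0.045] (array([0.6157, 0.0993]), 72)
top tray 61 [ 0.422 -0.075  0.041] (array([ 0.4228, -0.0751]), 95)
top trough 52 [0.615 0.128 0.048] (array([0.6156, 0.1286]), 68)
top trough 60 [0.615 0.087 0.046] (array([0.6166, 0.0886]), 95)
```

drive_tool --moves '[-0.5, -1, 0, -0.1, 0.007, 0.03, 0.2, -0.5, -1, 0, -0.1, 0.007, 0.03, 0.2, -0.5, -1, 0, 0, 0, 0.12, 0.2, -0.5, -1, 0, 0, 0, 0.12, 0.2, 0, -1, 0, 0, 0, 0.12, 0.2, 0, -1, 0, 0, 0, 0.12, 0.2, 0, -1, 0, 0, 0, 0.12, 0.2, 0, -0.5, 0, 0, 0, 0.12, 0.2, 0, 0, 0, 0, 0, 0.12, 0.2, 0, 0, 0, 0, 0, 0.12, 0.2, 0, 0, 0, 0, 0, 0.12, 0.2, 0, 0, 0, 0, 0, 0.12, 0.2]'

```text
time_s: 29.82
tool_pos: [0.4259, 0.0231, 0.1981]
eef_rot: [-2.908, -1.086, -0.055]
wrist_force: [-0.2, 0.4, 0.3]
grip_width: 0.0523
grasp_force: 0.0
```

drive_tool --moves '[0, 0, 0, 0, 0, 0.12, 0.2, 0, 0, 0, 0, 0, 0.12, 0.2, 0, 0, 0, 0, 0, 0.12, 0.2, 0, 0, 0, 0, 0, 0.12, 0.2, 0, 0, 0, 0, 0, 0.12, 0.2, 0, 0, 0, 0, 0, 0.12, 0.2, 0, 0, 0, 0, 0, 0.12, 0.2]'

```text
time_s: 30.4
tool_pos: [0.426, 0.0232, 0.1981]
eef_rot: [-2.204, -2.17, -0.027]
wrist_force: [-0.1, -0.1, 0.8]
grip_width: 0.0521
grasp_force: 0.0
```

```bash
python3 res2.py 0 .4235 .0225 .031
```

```text
rot [-0.047 -0.022  0.016] shift cm [ -0.25  -0.07 -16.71] F [-0.1 -0.1  0.8] j [-0.24  0.33  1.94  0.05  0.9  -0.25] w 0.05210789360409335
```

drive_tool --moves '[-0.25, -0.07, 0, -0.047, -0.022, 0.016, 0.3, 0, 0, -4, 0, 0, 0, 0.3, 0, 0, -4, 0, 0, 0, 0.3, 0, 0, -4, 0, 0, 0, 0.3, 0, 0, -3, 0, 0, 0, 0.3, 0, 0, -1.7, 0, 0, 0, 0.3, 0, 0, 0, 0, 0, 0, 0.3, 0, 0, 0, 0, 0, 0, -1, 0, 0, 0, 0, 0, 0, -1, 0, 0, 0, 0, 0, 0, -1, 0, 0, 0, 0, 0, 0, -1, 0, 0, 0, 0, 0, 0, -1]' --force 12

```text
time_s: 31.4
tool_pos: [0.4245, 0.0232, 0.0313]
eef_rot: [2.224, 2.217, 0.001]
wrist_force: [-1.0, -0.4, -0.1]
grip_width: 0.0389
grasp_force: 12.0
```

drive_tool --moves '[0, 0, 1, 0, 0, 0, -1, 0, 0, 3, 0, 0, 0, -1, 0, 0, 3, 0, 0, 0, -1, 0, 0, 0, 0, 0, 0, -1]'

```text
time_s: 31.73
tool_pos: [0.4266, 0.0232, 0.1046]
eef_rot: [2.219, 2.214, 0.008]
wrist_force: [0.7, -0.1, 0.3]
grip_width: 0.0393
grasp_force: 12.0
```

```bash
python3 res2.py -5 .589 -.298 .08; python3 -c "
from h import *
s,_=grab('scene')
cv2.imwrite('pics/c8.png',cv2.cvtColor(cv2.resize(s[140:300,150:330],(540,480)),4))"
```

```text
rot [ 0.002  0.008 -0.085] shift cm [ 16.24 -32.12  -2.46] F [ 0.7 -0.1  0.3] j [-0.21  0.52  2.04  0.    0.57 -0.21] w 0.03926663540654786
```

View pics/c8.png

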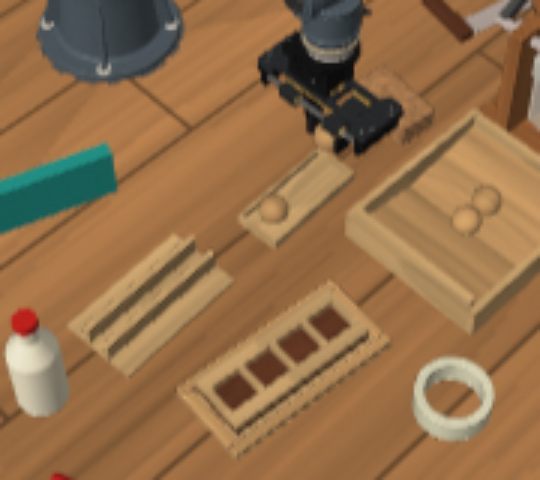

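c8 shows the ball held between the fingers (325,140). Carrying it to socket d.

drive_tool --moves '[1.62, -3.2, 0, 0, 0, -0.0085, -1, 1.62, -3.2, 0, 0, 0, -0.0085, -1, 1.62, -3.2, 0, 0, 0, -0.0085, -1, 1.62, -3.2, 0, 0, 0, -0.0085, -1, 1.62, -3.2, 0, 0, 0, -0.0085, -1, 1.62, -3.2, 0, 0, 0, -0.0085, -1, 1.62, -3.2, 0, 0, 0, -0.0085, -1, 1.62, -3.2, 0, 0, 0, -0.0085, -1, 1.62, -3.2, 0, 0, 0, -0.0085, -1, 1.62, -3.2, 0, 0, 0, -0.0085, -1, 0, 0, -2, 0, 0, 0, -1, 0, 0, 0, 0, 0, 0, -1]'

```text
time_s: 32.78
tool_pos: [0.5851, -0.2978, 0.0767]
eef_rot: [-2.316, -2.116, 0.001]
wrist_force: [-0.9, 0.8, -1.2]
grip_width: 0.0392
grasp_force: 12.0
```

```bash
python3 res2.py -5 .589 -.298 .043
```

```text
rot [-0.003 -0.003  0.003] shift cm [ 0.39 -0.02 -3.37] F [-0.9  0.8 -1.2] j [-0.64  0.77  1.46  0.    0.92 -0.55] w 0.03923999108200213
```

drive_tool --moves '[0.4, 0, 0, 0, 0, 0, -1, 0, 0, -1, 0, 0, 0, -1, 0, 0, -1, 0, 0, 0, -1, 0, 0, 0, 0, 0, 0, -1]'

```text
time_s: 33.12
tool_pos: [0.589, -0.2946, 0.0587]
eef_rot: [-2.312, -2.121, 0.0]
wrist_force: [-0.4, 1.4, -0.2]
grip_width: 0.0392
grasp_force: 12.0
```

drive_tool --moves '[0, 0, -0.7, 0, 0, 0, -1, 0, 0, 0, 0, 0, 0, -1, 0, 0, 0, 0, 0, 0, -1]'

```text
time_s: 33.37
tool_pos: [0.5902, -0.296, 0.0537]
eef_rot: [-2.316, -2.123, -0.001]
wrist_force: [0.2, 0.3, -0.0]
grip_width: 0.0391
grasp_force: 12.0
```

```bash
python3 res2.py -5 .589 -.298 .043
```

```text
rot [-0.001  0.    -0.   ] shift cm [-0.12 -0.2  -1.07] F [ 0.2  0.3 -0. ] j [-0.63  0.8   1.46  0.    0.88 -0.55] w 0.03911443423381813
```

drive_tool --moves '[-0.12, -0.2, -0.5, 0, 0, 0, -1, 0, 0, -0.55, 0, 0, 0, -1, 0, 0, 0, 0, 0, 0, -1, 0, 0, 0, 0, 0, 0, -1, 0, 0, 0, 0, 0, 0, 0.2, 0, 0, 0, 0, 0, 0, 0.2, 0, 0, 0, 0, 0, 0, 0.2, 0, 0, 0, 0, 0, 0, 0.2, 0, 0, 2, 0, 0, 0, 0.2, 0, 0, 3, 0, 0, 0, 0.2, 0, 0, 2, 0, 0, 0, 0.3]'

```text
time_s: 34.28
tool_pos: [0.5898, -0.2988, 0.1151]
eef_rot: [2.315, 2.121, 0.002]
wrist_force: [0.5, -0.8, -0.6]
grip_width: 0.0541
grasp_force: 0.0
```

drive_tool --moves '[-1.7, 2.2, 0, 0, 0, 0.008, 0.3, -1.7, 2.2, 0, 0, 0, 0.008, 0.3, -1.7, 2.2, 0, 0, 0, 0.008, 0.3, -1.7, 2.2, 0, 0, 0, 0.008, 0.3, -1.7, 2.2, 0, 0, 0, 0.008, 0.3, -1.7, 2.2, 0, 0, 0, 0.008, 0.3, -1.7, 2.3, 0, 0, 0, 0.008, 0.3, -1.6, 2.3, 0, 0, 0, 0.008, 0.3, -1.6, 2.3, 0, 0, 0, 0.008, 0.3, -1.5, 2.3, 0, 0, 0, 0.008, 0.3, 0, 0, 0, 0, 0, 0, 0.3]'

```text
time_s: 35.2
tool_pos: [0.4177, -0.0698, 0.1135]
eef_rot: [-2.221, -2.211, 0.003]
wrist_force: [-1.6, 0.8, -0.7]
grip_width: 0.0561
grasp_force: 0.0
```

```bash
python3 res2.py 0 .423 -.074 .031
python3 - <<'E'
from h import *; grab('scene'); grab('top')
E
python3 balls.py; python3 -c "
from balls import *
for n in('scene','top'): print(n,fit(n,.589,-.298,.034))"
```

```text
rot [-0.004 -0.007  0.005] shift cm [ 0.53 -0.42 -8.25] F [-1.6  0.8 -0.7] j [-0.43  0.5   2.03  0.    0.62 -0.43] w 0.056137686770678034
scene tray 12 [ 0.428 -0.068  0.039] (array([ 0.4224, -0.0729]), 66)
scene trough 46 [0.621 0.127 0.046] (array([0.6185, 0.1295]), 70)
scene trough 31 [0.62  0.09  0.044] (array([0.6176, 0.0954]), 85)
top trough 58 [0.615 0.127 0.047] (array([0.6162, 0.1275]), 71)
top trough 59 [0.617 0.088 0.046] (array([0.6168, 0.0891]), 95)
scene (array([ 0.5879, -0.2977]), 89)
top (array([ 0.5882, -0.3014]), 98)
```

drive_tool --moves '[0.5, -0.4, -2.5, 0, -0.007, 0.005, 0.3, 0, 0, -3, 0, 0, 0, 0.3, 0, 0, -2.3, 0, 0, 0, 0.3, 0, 0, 0, 0, 0, 0, 0.3, 0, 0, -0.4, 0, 0, 0, 0.3, 0, 0, 0, 0, 0, 0, 0.3, 0, 0, 0, 0, 0, 0, -1, 0, 0, 0, 0, 0, 0, -1, 0, 0, 0, 0, 0, 0, -1, 0, 0, 0, 0, 0, 0, -1, 0, 0, 0, 0, 0, 0, -1]' --force 12

```text
time_s: 36.22
tool_pos: [0.4288, -0.0787, 0.0322]
eef_rot: [2.219, 2.214, 0.01]
wrist_force: [0.5, -0.1, 3.5]
grip_width: 0.0392
grasp_force: 12.0
```

drive_tool --moves '[0, 0, 1, 0, 0, 0, -1, 0, 0, 3, 0, 0, 0, -1, 0, 0, 3, 0, 0, 0, -1, 1.9, -1.8, 0, 0, 0, -0.01, -1, 1.9, -1.9, 0, 0, 0, -0.01, -1, 1.9, -1.9, 0, 0, 0, -0.01, -1, 1.9, -1.9, 0, 0, 0, -0.01, -1, 1.9, -1.9, 0, 0, 0, -0.01, -1, 1.9, -2, 0, 0, 0, -0.01, -1, 1.9, -2, 0, 0, 0, -0.01, -1, 1.9, -2, 0, 0, 0, -0.01, -1, 1.7, -2, 0, 0, 0, -0.01, -1]'

```text
time_s: 37.22
tool_pos: [0.598, -0.2532, 0.1015]
eef_rot: [2.318, 2.112, 0.009]
wrist_force: [-0.2, -0.2, -0.4]
grip_width: 0.0392
grasp_force: 12.0
```

drive_tool --moves '[0, 0, -2, 0, 0, 0, -1, 0, 0, -2, 0, 0, 0, -1, 0, 0, 0, 0, 0, 0, -1, 0, 0, 0, 0, 0, 0, -1, 0, 0, 0, 0, 0, 0, -1]'

```text
time_s: 37.63
tool_pos: [0.5973, -0.2523, 0.062]
eef_rot: [2.317, 2.113, 0.009]
wrist_force: [0.0, -0.5, 0.3]
grip_width: 0.0393
grasp_force: 12.0
```

```bash
python3 res2.py -5 .5934 -.2475 .043
```

```text
rot [0.001 0.008 0.005] shift cm [-0.39  0.48 -1.9 ] F [ 0.  -0.5  0.3] j [-0.57  0.78  1.5   0.    0.86 -0.48] w 0.039276390917938955
```

drive_tool --moves '[-0.38, 0.1, -0.5, 0, 0.008, 0.005, -1, 0, 0, -0.7, 0, 0, 0, -1, 0, 0, 0, 0, 0, 0, -1, 0, 0, -0.6, 0, 0, 0, -1, 0, 0, 0, 0, 0, 0, -1, 0, 0, 0, 0, 0, 0, 0.2, 0, 0, 0, 0, 0, 0, 0.2, 0, 0, 0, 0, 0, 0, 0.2, 0, 0, 0, 0, 0, 0, 0.2, 0, 0, 2, 0, 0, 0, 0.2, 0, 0, 3, 0, 0, 0, 0.2, 0, 0, 4, 0, 0, 0, 0.3]'

```text
time_s: 38.63
tool_pos: [0.5917, -0.2504, 0.1316]
eef_rot: [-2.312, -2.118, 0.003]
wrist_force: [-0.1, -0.5, -0.0]
grip_width: 0.0539
grasp_force: 0.0
```

drive_tool --moves '[0.2, 3.7, 0, 0, 0, 0.01, 0.3, 0.2, 3.8, 0, 0, 0, 0.01, 0.3, 0.2, 3.8, 0, 0, 0, 0.01, 0.3, 0.2, 3.8, 0, 0, 0, 0.01, 0.3, 0.2, 3.8, 0, 0, 0, 0.01, 0.3, 0.2, 3.8, 0, 0, 0, 0.01, 0.3, 0.2, 3.8, 0, 0, 0, 0.01, 0.3, 0.2, 3.8, 0, 0, 0, 0.01, 0.3, 0.2, 3.5, 0, 0, 0, 0.01, 0.3, 0, 0, 0, 0, 0, 0, 0.3, 0, 0, 0, 0, 0, 0, 0.3]'

```text
time_s: 39.55
tool_pos: [0.6115, 0.0888, 0.1337]
eef_rot: [2.213, 2.228, 0.0]
wrist_force: [-0.5, -0.6, 0.2]
grip_width: 0.0566
grasp_force: 0.0
```

```bash
python3 res2.py 0 .617 .089 .034
python3 - <<'E'
from h import *; grab('scene'); grab('top')
from balls import *
for n in('scene','top'): print(n,fit(n,.589,-.298,.034),fit(n,.5934,-.2475,.034))
E
python3 balls.py
```

```text
rot [ 0.001  0.001 -0.007] shift cm [ 0.55  0.02 -9.97] F [-0.5 -0.6  0.2] j [-0.04  0.64  1.54 -0.    0.96 -0.04] w 0.056646656824791315
scene (array([ 0.5876, -0.2986]), 92) (array([ 0.593 , -0.2423]), 89)
top (array([ 0.5874, -0.3003]), 96) (array([ 0.5923, -0.2464]), 97)
scene trough 40 [0.622 0.125 0.046] (array([0.6178, 0.1297]), 59)
scene trough 36 [0.619 0.087 0.044] (array([0.6174, 0.0936]), 78)
```

drive_tool --moves '[0.55, 0.1, -3, 0, 0, -0.007, 0.3, 0, 0, -3, 0, 0, 0, 0.3, 0, 0, -3, 0, 0, 0, 0.3, 0, 0, -0.9, 0, 0, 0, 0.3, 0, 0, 0, 0, 0, 0, 0.3, 0, 0, 0, 0, 0, 0, 0.3, 0, 0, 0, 0, 0, 0, -1, 0, 0, 0, 0, 0, 0, -1, 0, 0, 0, 0, 0, 0, -1, 0, 0, 0, 0, 0, 0, -1, 0, 0, 0, 0, 0, 0, -1]' --force 12

```text
time_s: 40.57
tool_pos: [0.6178, 0.0876, 0.0358]
eef_rot: [2.225, 2.215, 0.002]
wrist_force: [-0.6, -0.4, 3.9]
grip_width: 0.0393
grasp_force: 12.0
```

drive_tool --moves '[0, 0, 1, 0, 0, 0, -1, 0, 0, 3, 0, 0, 0, -1, 0, 0, 4, 0, 0, 0, -1, -0.2, -3.1, 1, 0, 0, -0.01, -1, -0.2, -3.2, 0, 0, 0, -0.01, -1, -0.2, -3.2, 0, 0, 0, -0.01, -1, -0.2, -3.2, 0, 0, 0, -0.01, -1, -0.2, -3.2, 0, 0, 0, -0.01, -1, -0.2, -3.2, 0, 0, 0, -0.01, -1, -0.2, -3.2, 0, 0, 0, -0.01, -1, -0.2, -3.2, 0, 0, 0, -0.01, -1, -0.2, -3.2, 0, 0, 0, -0.01, -1]'

```text
time_s: 41.57
tool_pos: [0.5985, -0.2008, 0.1252]
eef_rot: [2.324, 2.114, -0.001]
wrist_force: [0.8, -0.4, 0.3]
grip_width: 0.0391
grasp_force: 12.0
```

drive_tool --moves '[0, 0, -2, 0, 0, 0, -1, 0, 0, -2, 0, 0, 0, -1, 0, 0, -2, 0, 0, 0, -1, 0, 0, 0, 0, 0, 0, -1, 0, 0, 0, 0, 0, 0, -1]'

```text
time_s: 41.98
tool_pos: [0.5981, -0.199, 0.064]
eef_rot: [-2.322, -2.113, 0.002]
wrist_force: [-0.1, -1.2, -0.2]
grip_width: 0.0389
grasp_force: 12.0
```

```bash
python3 res2.py -5 .598 -.1975 .043
python3 - <<'E'
from h import *; grab('scene'); grab('top')
E
python3 balls.py
```

```text
rot [-0.001 -0.003  0.007] shift cm [-0.01  0.15 -2.1 ] F [-0.1 -1.2 -0.2] j [-0.5   0.76  1.54 -0.    0.85 -0.4 ] w 0.03887986722600616
scene trough 33 [0.619 0.096 0.045] (array([0.6158, 0.1003]), 74)
```

drive_tool --moves '[0, 0, -0.7, 0, 0, 0, -1, 0, 0, -0.7, 0, 0, 0, -1, 0, 0, 0, 0, 0, 0, -1, 0, 0, -0.6, 0, 0, 0, -1, 0, 0, 0, 0, 0, 0, -1, 0, 0, 0, 0, 0, 0, 0.2, 0, 0, 0, 0, 0, 0, 0.2, 0, 0, 0, 0, 0, 0, 0.2, 0, 0, 0, 0, 0, 0, 0.2, 0, 0, 2, 0, 0, 0, 0.2, 0, 0, 3, 0, 0, 0, 0.2, 0, 0, 4, 0, 0, 0, 0.3]'

```text
time_s: 43.08
tool_pos: [0.5971, -0.1986, 0.1327]
eef_rot: [-2.32, -2.11, 0.004]
wrist_force: [-0.5, -0.4, -0.7]
grip_width: 0.054
grasp_force: 0.0
```

drive_tool --moves '[-2, 0, 1, 0, 0, 0.01, 0.3, -2, 0, 0, 0, 0, 0.01, 0.3, -2, 2, 0, 0, 0, 0.01, 0.3, -2, 2, 0, 0, 0, 0.01, 0.3, 0, 3, 0, 0, 0, 0.01, 0.3, 0, 3, 0, 0, 0, 0.01, 0.3, 0, 3, 0, 0, 0, 0.01, 0.3, 0, 3, 0, 0, 0, 0.01, 0.3, 0, 0, 0, 0, 0, 0, 0.3]'

```text
time_s: 43.83
tool_pos: [0.5175, -0.0347, 0.1447]
eef_rot: [-2.231, -2.208, 0.0]
wrist_force: [-0.9, 0.8, -0.9]
grip_width: 0.0566
grasp_force: 0.0
```

```bash
cat > q.py <<'E'
from h import *; grab('scene'); grab('top')
from balls import *
for n in('scene','top'): print(n,[fit(n,*p,.034) for p in ((.589,-.298),(.5934,-.2475),(.598,-.1975),(.6017,-.147))])
E
python3 q.py; python3 balls.py;  python3 res2.py 0 .616 .092 .034
```

```text
scene [(array([ 0.5887, -0.2977]), 92), (array([ 0.5922, -0.2435]), 88), (array([ 0.5962, -0.194 ]), 83), (None, 3)]
top [(array([ 0.5881, -0.3014]), 100), (array([ 0.5918, -0.246 ]), 95), (array([ 0.5969, -0.1975]), 94), (None, 4)]
scene trough 31 [0.62  0.09  0.044] (array([0.6169, 0.0934]), 70)
top trough 60 [0.615 0.091 0.045] (array([0.6157, 0.0915]), 86)
rot [0.001 0.001 0.012] shift cm [  9.69  13.05 -11.08] F [-1.1 -0.6  0.8] j [-0.29  0.52  1.78 -0.    0.84 -0.28] w 0.056519727862090134
```

Three balls are in sockets. The last one is at (0.616, 0.0915).

drive_tool --moves '[2.4, 3.2, 0, 0, 0, 0.012, 0.3, 2.4, 3.3, 0, 0, 0, 0, 0.3, 2.4, 3.3, 0, 0, 0, 0, 0.3, 2.4, 3.2, 0, 0, 0, 0, 0.3, 0, 0, -4, 0, 0, 0, 0.3, 0, 0, -2.5, 0, 0, 0, 0.3, 0, 0, 0, 0, 0, 0, 0.3, 0, 0, 0, 0, 0, 0, 0.3]'

```text
time_s: 44.6
tool_pos: [0.6142, 0.0895, 0.0782]
eef_rot: [-2.224, -2.216, 0.005]
wrist_force: [0.2, -0.3, 0.4]
grip_width: 0.0562
grasp_force: 0.0
```

```bash
python3 res2.py 0 .616 .0915 .034
```

```text
rot [ 0.001 -0.004  0.004] shift cm [ 0.18  0.2  -4.42] F [ 0.2 -0.3  0.4] j [-0.03  0.73  1.56 -0.    0.86 -0.03] w 0.056151962609128095
```

drive_tool --moves '[0.2, 0.2, -2, 0, 0, 0, 0.3, 0, 0, -2.3, 0, 0, 0, 0.3, 0, 0, 0, 0, 0, 0, 0.3, 0, 0, 0, 0, 0, 0, -1, 0, 0, 0, 0, 0, 0, -1, 0, 0, 0, 0, 0, 0, -1, 0, 0, 0, 0, 0, 0, -1, 0, 0, 0, 0, 0, 0, -1]' --force 12

```text
time_s: 45.27
tool_pos: [0.6182, 0.0923, 0.0383]
eef_rot: [2.222, 2.217, 0.003]
wrist_force: [-0.4, 0.1, 4.8]
grip_width: 0.0388
grasp_force: 12.0
```

drive_tool --moves '[0, 0, 1, 0, 0, 0, -1, 0, 0, 3, 0, 0, 0, -1, 0, 0, 4, 0, 0, 0, -1, -0.2, -2.6, 1, 0, 0, -0.01, -1, -0.2, -2.6, 0, 0, 0, -0.01, -1, -0.2, -2.7, 0, 0, 0, -0.01, -1, -0.2, -2.7, 0, 0, 0, -0.01, -1, -0.2, -2.7, 0, 0, 0, -0.01, -1, -0.2, -2.7, 0, 0, 0, -0.01, -1, -0.1, -2.7, 0, 0, 0, -0.01, -1, -0.1, -2.6, 0, 0, 0, -0.01, -1, -0.1, -2.6, 0, 0, 0, -0.01, -1]'

```text
time_s: 46.27
tool_pos: [0.6016, -0.1476, 0.1273]
eef_rot: [2.322, 2.116, -0.001]
wrist_force: [0.8, 0.7, 0.2]
grip_width: 0.0391
grasp_force: 12.0
```

drive_tool --moves '[0, 0, -2, 0, 0, 0, -1, 0, 0, -2, 0, 0, 0, -1, 0, 0, -2, 0, 0, 0, -1, 0, 0, 0, 0, 0, 0, -1, 0, 0, 0, 0, 0, 0, -1]'

```text
time_s: 46.68
tool_pos: [0.6011, -0.146, 0.0662]
eef_rot: [-2.32, -2.115, 0.002]
wrist_force: [-1.2, -0.2, 0.1]
grip_width: 0.0392
grasp_force: 12.0
```

```bash
python3 res2.py -5 .6017 -.147 .043
```

```text
rot [-0.001 -0.003  0.005] shift cm [ 0.06 -0.1  -2.32] F [-1.2 -0.2  0.1] j [-0.42  0.74  1.57 -0.    0.83 -0.33] w 0.03916543424242291
```

drive_tool --moves '[0.05, -0.1, -0.8, 0, 0, 0, -1, 0, 0, -0.8, 0, 0, 0, -1, 0, 0, 0, 0, 0, 0, -1, 0, 0, -0.6, 0, 0, 0, -1, 0, 0, 0, 0, 0, 0, -1, 0, 0, 0, 0, 0, 0, 0.2, 0, 0, 0, 0, 0, 0, 0.2, 0, 0, 0, 0, 0, 0, 0.2, 0, 0, 0, 0, 0, 0, 0.2, 0, 0, 2, 0, 0, 0, 0.2, 0, 0, 3, 0, 0, 0, 0.2, 0, 0, 4, 0, 0, 0, 0.3]'

```text
time_s: 47.68
tool_pos: [0.6006, -0.1467, 0.1328]
eef_rot: [-2.318, -2.112, 0.005]
wrist_force: [0.3, -0.1, 0.1]
grip_width: 0.0541
grasp_force: 0.0
```

drive_tool --moves '[-2, 0, 2, 0, 0, 0, 0.3, -2, 0, 2, 0, 0, 0, 0.3, -3, 0, 1, 0, 0, 0, 0.3, -3, 1, 0, 0, 0, 0, 0.3, -3, 1, 0, 0, 0, 0, 0.3, 0, 2, 0, 0, 0, 0, 0.3, 0, 2, 0, 0, 0, 0, 0.3, 0, 0, 0, 0, 0, 0, 0.3]'

```text
time_s: 48.35
tool_pos: [0.471, -0.0848, 0.1849]
eef_rot: [-2.319, -2.117, 0.0]
wrist_force: [-0.8, -0.1, -0.2]
grip_width: 0.0566
grasp_force: 0.0
```

```bash
python3 q.py; python3 bd.py|head -2; python3 m3.py; python3 -c "
from h import *
s,_=load('scene'); t,_=load('top')
cv2.imwrite('pics/fin.png',cv2.cvtColor(np.vstack([cv2.resize(s[100:330],(690,310)),cv2.resize(t[60:260],(690,270))]),4))"
```

```text
scene [(array([ 0.5872, -0.297 ]), 90), (array([ 0.5912, -0.2416]), 85), (array([ 0.5958, -0.1929]), 75), (array([ 0.6002, -0.1451]), 82)]
top [(array([ 0.5872, -0.3006]), 96), (array([ 0.5923, -0.2459]), 97), (array([ 0.5961, -0.1977]), 93), (array([ 0.6025, -0.1488]), 51)]
board top 535 ((593.1819458007812, -232.93441772460938), (224.4930419921875, 115.62519073486328), 84.96314239501953) z [0.0215979  0.02641797 0.03160594]
plane [-0.00265416  0.00837484  0.03015967]
[ 0.47319558 -0.08791671  0.18485496]
bar 134 c [616. 312.] size [61. 17.] ang 74.2
dial 2287 c [616. 314.] size [183. 183.] ang 26.0
dial plane [0.01031486 0.05854635 0.26836769]
handle 111 [[0.42861928 0.3431473  0.22558961]
 [0.45558637 0.34993852 0.23350189]
 [0.48326232 0.35917079 0.24000533]]
```

View pics/fin.png

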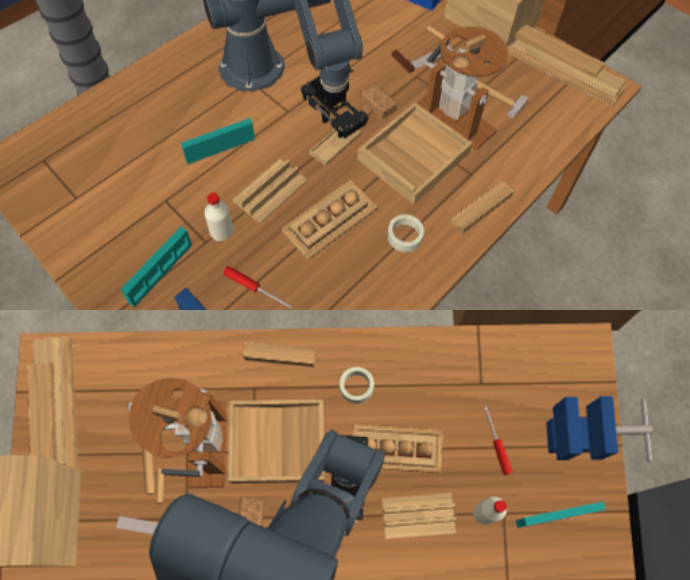

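Run:
```python
from h import *
for n in('top','scene'):
    im,d=load(n); W=cloud(n,d).reshape(-1,3)
    w=W[(np.hypot(W[:,0]-.616,W[:,1]-.265)<.028)&(W[:,2]>.05)]; print(n,len(w),np.round(np.percentile(w[:,2],[5,25,50,75,95,100]),3),np.round(w[w[:,2]>.296].mean(0),3))
t=load('top')[0]; cv2.imwrite('pics/d.png',cv2.cvtColor(np.hstack([cv2.resize(t[100:190,80:190],(400,330)),cv2.resize(load('scene')[0][105:200,310:390],(300,330))]),4))
```

```text
top 340 [0.084 0.281 0.288 0.293 0.33  0.34 ] [0.609 0.284 0.321]
scene 349 [0.074 0.123 0.24  0.287 0.32  0.337] [0.614 0.286 0.32 ]
```

View pics/d.png

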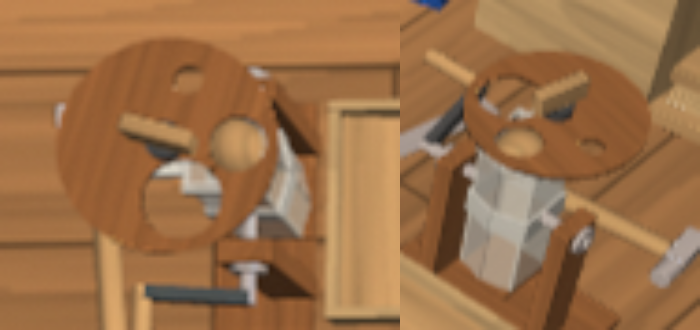

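The big ball sits just under the middle hole, with its centre at about z 0.265, or 0.08 m from the pivot. That is inside the limit, and all four small balls are in sockets.

```bash
python3 -c "
from plant import robot
print(robot.close_job())"
```

```text
the job is handed in; nothing more can be done
None
```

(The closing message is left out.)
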